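# Set out the visitors' mugs on coasters and ring

### The job

Visitors are coming: for every mug on the desk, slide one coaster up out of the slotted wooden rack, lay it flat on the grey desk mat, and stand the mug upright in the middle of it so that no part of the mug's foot hangs over the coaster's edge (the handle may stick out). Leave any coaster that is not needed in the rack. When all the mugs are set out, press the button of the desk bell to call the visitors in; do not tip a mug over or knock aside the other things on the desk.

Things in the scene. Friction and masses are not known exactly. Their poses are not given: they have to be found in the camera images.
- mat: grey rectangular desk mat, 220 mm (its x) by 400 mm (its y), 4 mm thick, fixed; origin at the centre of its underside, z up; its top is 4 mm above the desk
- rack: wooden coaster rack, fixed, 126 mm (its x) by 116 mm (its y), 47 mm high: a foot plate 12 mm thick with three upright slots, one behind the other along its x at x = -42, 0 and +42 mm, each 10 mm wide and 35 mm deep and running along y, formed by 5 mm thick uprights; each holds one coaster on edge, whose upper 63 mm stand free. Origin at the centre of its underside, z up
- coaster1: thin square leather coaster, 98 x 98 x 6 mm, 60 g, rigid, either face may lie upward. At the start it stands on edge in the rack, top edge 110 mm up, origin 61 mm up, its z along the rack's +x. Origin: centre of one face; z: normal from that face to the other; x, y along its edges. Let go leaning 30 degrees or more with its lower edge on the mat, it falls flat about that edge.
- coaster2: thin square leather coaster, 98 x 98 x 6 mm, 60 g, rigid, either face may lie upward. At the start it stands on edge in the rack, top edge 110 mm up, origin 61 mm up, its z along the rack's +x. Origin: centre of one face; z: normal from that face to the other; x, y along its edges. Let go leaning 30 degrees or more with its lower edge on the mat, it falls flat about that edge.
- coaster3: thin square leather coaster, 98 x 98 x 6 mm, 60 g, rigid, either face may lie upward. At the start it stands on edge in the rack, top edge 110 mm up, origin 61 mm up, its z along the rack's +x. Origin: centre of one face; z: normal from that face to the other; x, y along its edges. Let go leaning 30 degrees or more with its lower edge on the mat, it falls flat about that edge.
- mug1: empty blue mug, upright at the start: cup 82 mm across, 91 mm high, foot 78 mm across, 0.2 to 0.36 kg; one loop handle, reaching 74 mm from the cup's axis, 13 mm wide outside, 30 mm at the cup (its loop is solid to the fingers). Origin on the underside, midway between handle's outer edge and opposite side; handle along the body's -y, cup's axis at y = +17 mm; z up. One of the three mugs may be absent.
- mug1_foot (a point): centre of the underside of mug1, on the cup's own axis; same axes as the mug. It hangs straight when its rim is pinched from above beside or opposite the handle, one finger inside, fingertips about 24 mm below the rim: to fingers 32 mm wide the curved wall (4 mm) counts as 8 to 11 mm thick, its middle 34 mm from the axis. Held by the handle it sags.
- mug2: empty blue mug, upright at the start: cup 82 mm across, 91 mm high, foot 78 mm across, 0.2 to 0.36 kg; one loop handle, reaching 74 mm from the cup's axis, 13 mm wide outside, 30 mm at the cup (its loop is solid to the fingers). Origin on the underside, midway between handle's outer edge and opposite side; handle along the body's -y, cup's axis at y = +17 mm; z up. One of the three mugs may be absent.
- mug2_foot (a point): centre of the underside of mug2, on the cup's own axis; same axes as the mug. It hangs straight when its rim is pinched from above beside or opposite the handle, one finger inside, fingertips about 24 mm below the rim: to fingers 32 mm wide the curved wall (4 mm) counts as 8 to 11 mm thick, its middle 34 mm from the axis. Held by the handle it sags.
- mug3: empty blue mug, upright at the start: cup 82 mm across, 91 mm high, foot 78 mm across, 0.2 to 0.36 kg; one loop handle, reaching 74 mm from the cup's axis, 13 mm wide outside, 30 mm at the cup (its loop is solid to the fingers). Origin on the underside, midway between handle's outer edge and opposite side; handle along the body's -y, cup's axis at y = +17 mm; z up. One of the three mugs may be absent.
- mug3_foot (a point): centre of the underside of mug3, on the cup's own axis; same axes as the mug. It hangs straight when its rim is pinched from above beside or opposite the handle, one finger inside, fingertips about 24 mm below the rim: to fingers 32 mm wide the curved wall (4 mm) counts as 8 to 11 mm thick, its middle 34 mm from the axis. Held by the handle it sags.
- bell_top (a point): top of the button of the brass desk bell (dome 80 mm across, fixed to the desk); 51 mm above the desk; the button is a 13.6 mm thick upright pin that stands 11 mm above the dome
- bell_button (a joint): travel of the bell's button: 0 up, 0.0035 m fully down; it springs back by itself, and the bell rings once it is 2 mm down; it needs only a light push of 1 to 3 N
- stapler: red and black stapler, 34 x 158 x 50 mm, lying beside the work, to be left alone; origin at the centre of its underside
- staple_box: yellow cardboard box of staples, 36 x 56 x 24 mm, lying beside the work, to be left alone; origin at the centre of its underside
- diary: diary, 160 x 109 x 20 mm, lying beside the work, to be left alone; origin at the centre of its underside

How it is judged:
On the way, in this order (a step that is already met when the one before it is completed fails the run):
1. every mug on the desk stands centred on its own coaster, which lies flat on the mat (height (world z) of mug1_foot between 0.007 and 0.014 m and angle between each of mug1, mug2, mug3's own z axis and vertical below 0.06 rad and linear speed of each of mug1, mug2, mug3 below 0.03 m/s and (((x of mug1_foot in the frame of coaster1 between -0.01 and 0.01 m and y of mug1_foot in the frame of coaster1 between -0.01 and 0.01 m) and (x of coaster1 in the frame of mat between -0.11 and 0.11 m and y of coaster1 in the frame of mat between -0.2 and 0.2 m and height (world z) of coaster1 between 0.001 and 0.013 m and angle between the z axis of coaster1 and the z axis of mat, either way round below 0.05 rad)) or ((x of mug1_foot in the frame of coaster2 between -0.01 and 0.01 m and y of mug1_foot in the frame of coaster2 between -0.01 and 0.01 m) and (x of coaster2 in the frame of mat between -0.11 and 0.11 m and y of coaster2 in the frame of mat between -0.2 and 0.2 m and height (world z) of coaster2 between 0.001 and 0.013 m and angle between the z axis of coaster2 and the z axis of mat, either way round below 0.05 rad)) or ((x of mug1_foot in the frame of coaster3 between -0.01 and 0.01 m and y of mug1_foot in the frame of coaster3 between -0.01 and 0.01 m) and (x of coaster3 in the frame of mat between -0.11 and 0.11 m and y of coaster3 in the frame of mat between -0.2 and 0.2 m and height (world z) of coaster3 between 0.001 and 0.013 m and angle between the z axis of coaster3 and the z axis of mat, either way round below 0.05 rad))) and height (world z) of mug2_foot between 0.007 and 0.014 m and (((x of mug2_foot in the frame of coaster1 between -0.01 and 0.01 m and y of mug2_foot in the frame of coaster1 between -0.01 and 0.01 m) and (x of coaster1 in the frame of mat between -0.11 and 0.11 m and y of coaster1 in the frame of mat between -0.2 and 0.2 m and height (world z) of coaster1 between 0.001 and 0.013 m and angle between the z axis of coaster1 and the z axis of mat, either way round below 0.05 rad)) or ((x of mug2_foot in the frame of coaster2 between -0.01 and 0.01 m and y of mug2_foot in the frame of coaster2 between -0.01 and 0.01 m) and (x of coaster2 in the frame of mat between -0.11 and 0.11 m and y of coaster2 in the frame of mat between -0.2 and 0.2 m and height (world z) of coaster2 between 0.001 and 0.013 m and angle between the z axis of coaster2 and the z axis of mat, either way round below 0.05 rad)) or ((x of mug2_foot in the frame of coaster3 between -0.01 and 0.01 m and y of mug2_foot in the frame of coaster3 between -0.01 and 0.01 m) and (x of coaster3 in the frame of mat between -0.11 and 0.11 m and y of coaster3 in the frame of mat between -0.2 and 0.2 m and height (world z) of coaster3 between 0.001 and 0.013 m and angle between the z axis of coaster3 and the z axis of mat, either way round below 0.05 rad))) and height (world z) of mug3_foot between 0.007 and 0.014 m and (((x of mug3_foot in the frame of coaster1 between -0.01 and 0.01 m and y of mug3_foot in the frame of coaster1 between -0.01 and 0.01 m) and (x of coaster1 in the frame of mat between -0.11 and 0.11 m and y of coaster1 in the frame of mat between -0.2 and 0.2 m and height (world z) of coaster1 between 0.001 and 0.013 m and angle between the z axis of coaster1 and the z axis of mat, either way round below 0.05 rad)) or ((x of mug3_foot in the frame of coaster2 between -0.01 and 0.01 m and y of mug3_foot in the frame of coaster2 between -0.01 and 0.01 m) and (x of coaster2 in the frame of mat between -0.11 and 0.11 m and y of coaster2 in the frame of mat between -0.2 and 0.2 m and height (world z) of coaster2 between 0.001 and 0.013 m and angle between the z axis of coaster2 and the z axis of mat, either way round below 0.05 rad)) or ((x of mug3_foot in the frame of coaster3 between -0.01 and 0.01 m and y of mug3_foot in the frame of coaster3 between -0.01 and 0.01 m) and (x of coaster3 in the frame of mat between -0.11 and 0.11 m and y of coaster3 in the frame of mat between -0.2 and 0.2 m and height (world z) of coaster3 between 0.001 and 0.013 m and angle between the z axis of coaster3 and the z axis of mat, either way round below 0.05 rad)))), for 0.2 s.
2. the bell's button is pressed at least 2 mm down (value of joint bell_button above 0.002 m).
At the end, for the whole second after the job is handed in: Each mug present stands upright at rest on its own coaster, foot centre within 10 mm of the coaster's centre along both its edges; those coasters lie flat on the mat, centres inside its outline; the others still stand in the rack; the bell was pressed after that and its button is up (all of step 1 and ((x of coaster1 in the frame of rack between -0.06 and 0.06 m and y of coaster1 in the frame of rack between -0.02 and 0.02 m and height (world z) of coaster1 between 0.05 and 0.075 m and angle between the z axis of coaster1 and the x axis of rack, either way round below 0.3 rad) or (x of mug1_foot in the frame of coaster1 between -0.01 and 0.01 m and y of mug1_foot in the frame of coaster1 between -0.01 and 0.01 m) or (x of mug2_foot in the frame of coaster1 between -0.01 and 0.01 m and y of mug2_foot in the frame of coaster1 between -0.01 and 0.01 m) or (x of mug3_foot in the frame of coaster1 between -0.01 and 0.01 m and y of mug3_foot in the frame of coaster1 between -0.01 and 0.01 m)) and ((x of coaster2 in the frame of rack between -0.06 and 0.06 m and y of coaster2 in the frame of rack between -0.02 and 0.02 m and height (world z) of coaster2 between 0.05 and 0.075 m and angle between the z axis of coaster2 and the x axis of rack, either way round below 0.3 rad) or (x of mug1_foot in the frame of coaster2 between -0.01 and 0.01 m and y of mug1_foot in the frame of coaster2 between -0.01 and 0.01 m) or (x of mug2_foot in the frame of coaster2 between -0.01 and 0.01 m and y of mug2_foot in the frame of coaster2 between -0.01 and 0.01 m) or (x of mug3_foot in the frame of coaster2 between -0.01 and 0.01 m and y of mug3_foot in the frame of coaster2 between -0.01 and 0.01 m)) and ((x of coaster3 in the frame of rack between -0.06 and 0.06 m and y of coaster3 in the frame of rack between -0.02 and 0.02 m and height (world z) of coaster3 between 0.05 and 0.075 m and angle between the z axis of coaster3 and the x axis of rack, either way round below 0.3 rad) or (x of mug1_foot in the frame of coaster3 between -0.01 and 0.01 m and y of mug1_foot in the frame of coaster3 between -0.01 and 0.01 m) or (x of mug2_foot in the frame of coaster3 between -0.01 and 0.01 m and y of mug2_foot in the frame of coaster3 between -0.01 and 0.01 m) or (x of mug3_foot in the frame of coaster3 between -0.01 and 0.01 m and y of mug3_foot in the frame of coaster3 between -0.01 and 0.01 m)) and value of joint bell_button below 0.001 m); the robot touches nothing.
It fails at once if the stapler, the box of staples or the diary is knocked aside (more than 3 cm) (distance of any of stapler, staple_box, diary from where it was at the start of the episode above 0.03 m).
It fails at once if a mug is tipped over (angle between any of mug1, mug2, mug3's own z axis and vertical above 0.9 rad).
Of mug1, mug2, mug3 only 2 to 3 are there at a start; the rules pass over those that are not, and their reading is None.
At some moment in a run one of coaster1, coaster2, coaster3 may be knocked a few centimetres aside while the robot is not near it.
It also fails if it takes over 210 s, if anything falls off the work surface, if the arm or the gripper's body presses on something with over 40 N, if the wrist force passes 120 N, or if a joint passes its speed limit or range.

### The arm

A 6-joint arm with a two-finger parallel gripper is mounted at the origin on the work surface; the furniture and walls round the work are solid. World frame = base frame: x ahead of the robot, y to its left, z up, the work surface at z = 0. Lengths are in m, angles in rad, forces in N, time in s.
With the tool pointing down it reaches from about 0.35 to 0.925 m from the base axis. Payload 6.4 kg.
Tool frame: the origin (TCP) lies midway between the tips of the shut fingers; the grasp point (between the pads) lies 19 mm behind it; z points along the fingers, y is the line along which they close (so a half turn about z gives the same grasp; the last joint's range is limited). The gripper opens to 85 mm and grips with 20 to 120 N. Pads are 22 mm wide; open, the fingers measure 114 mm over their backs; the gripper's body (76 mm by 85 mm) begins 54 mm behind the grasp point. The pads swing forward as they close: fully open they stand 13 mm farther back than shut.
Start: joints at [1.175, 0.245, 1.558, -0, 1.339, -0.174], TCP at [0.143, 0.634, 0.231] pointing down, gripper open.
Joint ranges: [-3.13, 3.13], [-1.02, 2.26], [0.13, 2.54], [-0.95, 4.09], [0.21, 2.88], [-2.74, 2.74]. Speed limits (rad/s): [2.57, 2.57, 3.14, 3.14, 3.14, 3.14].

### API

Orientations are given as a unit quaternion [w, x, y, z].
In Python, from bench import bot gives the robot as it stands. The module is installed in compiled form; this text tells all that it offers.
- The arm moves only by the tool drive_tool, never from a script. Its argument "series" is a list of rows, each an object with "xyz": the shift along the tool's x, y, z in units of 25 mm (1.0 is 25 mm), a list of three; "dr": the turn, a rotation vector about the tool's x, y, z in units of 5 degrees (1.0 is 5 degrees), a list of three. A call has exactly 8 rows; each row shifts and turns the commanded pose from where the row before left it, along the tool's axes as they then stand; what a row does not reach is not made up. A row lasts 1/12 s, in which the tool goes at most 41.7 mm and 7.16 degrees, less where a joint would pass 70% of its speed; a pose out of reach is approached as far as the arm can. A call is refused whole if a number of a shift passes 1 or a number of a turn 1, either way. A call with a gripper value outside its range is refused whole. "hand" is the finger opening in mm, from 0 to 85.4, set as the call begins (left out, the last holds). The fingers move at their own pace and stop on an object; "newtons" is the grip in N (left out, the last holds). Time passes only in rows, so rows that do not move let the fingers close, or fill a call up. It gives the time, the measured TCP pose, the force, the opening and the grip force at its end, in the units of the state.
- bot.observe(): the state, without advancing time (a new reading comes with each control period).
- bot.camera(name): name is "side" or "top"; returns a dict with "pixels" (400x640x3 uint8, red, green, blue), "vertical_fov" (degrees; the focal length in pixels is half the picture's height over the tangent of half this angle, whatever the lens; pixels are square), "cx", "cy" (the principal point, pixels), "origin" and "rotation" of the camera in the world. Camera axes: x right, y up, looking along -z (the intrinsics and any distortion apply to the point x, -y, -z); pixel columns grow to the right and rows downward; lengths in m; the calibration is good to about 2 mm. A picture is of the moment at which its call begins. There is no depth.
- bot.finish_job(): hands the job in; it is judged then, once.
The state is a dict: "clock": time; "q": joint angles; "joint_velocities": joint speeds; "effort": joint torques, N m; "tool_pos": TCP position; "ee_rot": TCP orientation; "ft_force": force on the tool from outside, world axes, zero at the start; "torque": the same for the moment, N m; "gripper_width": finger opening in m; "grip_force": force on a finger pad.
Only numpy, scipy, OpenCV 4.12 (cv2) and the standard library are available. Lean on these libraries where they do the work, as an engineer would, in place of code of your own. Each camera call takes 0.05 s, during which the arm holds its last target. There are 200 camera calls.

## Working session

There is one attempt and no reset: what is moved stays moved. The work goes in short steps, Python scripts to look and compute and a tool call to move; the robot and the scene stay as the last step left them, time stands still between calls to the robot, and variables do not carry over. Pictures are saved under pics/ and viewed, at most 14 in all, crops included, and the job is handed in when it is done.

Besides the shell and the picture viewer there is one more tool, called after "Call:" by a JSON object that holds its "api" and its "payload". drive_tool: Moves the arm, as the interface text tells. Its arguments: {"type":"object","properties":{"series":{"type":"array"},"hand":{"type":"number"},"newtons":{"type":"number"}},"required":["series"]}

```bash
ls; mkdir -p pics; python3 - <<'E'
from bench import bot
import cv2
s=bot.observe(); print(s)
for n in("top","side"):
    c=bot.camera(n); cv2.imwrite(f"pics/{n}0.png",c["pixels"][:,:,::-1]); print({k:v for k,v in c.items() if k!="pixels"})
E
```

```text
pics
{'clock': 0.0, 'q': array([ 1.17489218e+00,  2.45826803e-01,  1.55901927e+00,  2.94856914e-05,
        1.33870736e+00, -1.74108908e-01]), 'joint_velocities': array([ 0.00039456,  0.000444  , -0.00062895, -0.00189038,  0.00090572,
        0.00068761]), 'effort': array([ 7.59394288e-05, -4.29516506e+01, -3.26122713e+01, -1.80607108e-04,
        5.32977676e-03, -2.40069106e-06]), 'tool_pos': array([0.14276088, 0.63355398, 0.23016936]), 'ee_rot': array([-2.89415605e-04,  1.10673781e-01,  9.93856304e-01, -9.36807573e-04]), 'ft_force': array([ 0.34092276, -0.1559345 , -0.08932545]), 'torque': array([-0.03649528,  0.0248227 ,  0.0293487 ]), 'grip_force': 0.0, 'gripper_width': 0.08570644899800245}
{'vertical_fov': 42.76249857053546, 'cx': 314.42045206775947, 'cy': 191.44915007555434, 'origin': array([ 0.33693451, -0.01897317,  1.6064377 ]), 'rotation': array([-0.70100769, -0.03480232,  0.03975339,  0.71119384])}
{'vertical_fov': 53.82017861463003, 'cx': 323.0601272293964, 'cy': 199.33295346640753, 'origin': array([ 0.37198978, -1.22092334,  0.59761298]), 'rotation': array([ 0.84031689,  0.54030173, -0.02871362, -0.03342295])}
```

View pics/top0.png

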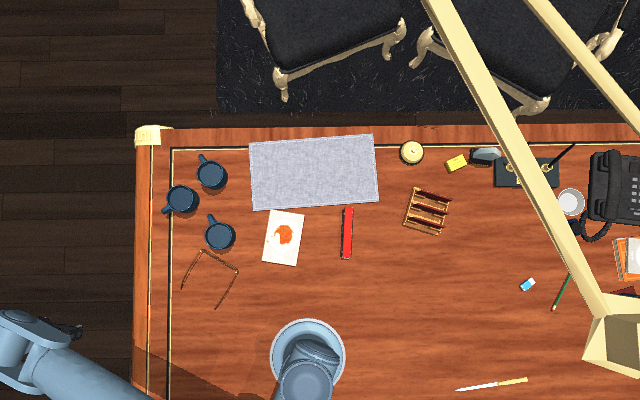

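View pics/side0.png

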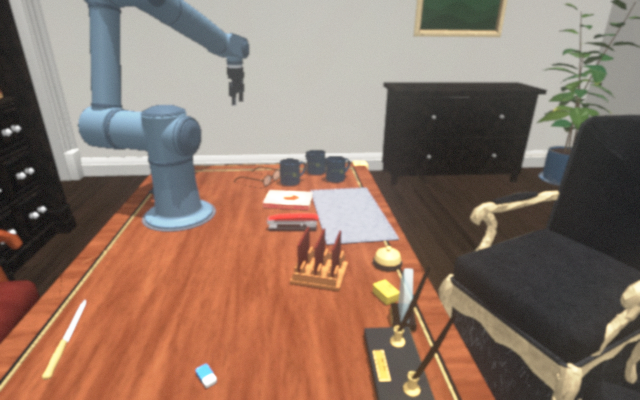

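The top view shows three mugs at (183,199), (212,174) and (220,236), the mat around (314,172), the bell at (411,152), and the rack around (427,211) with three coasters. Next I'll take enlarged crops.

```bash
cat > h.py <<'E'
import numpy as np, cv2
from bench import bot
from scipy.spatial.transform import Rotation as R
def cam(n):
    c=bot.camera(n); c["R"]=R.from_quat(np.roll(c["rotation"],-1)).as_matrix(); c["f"]=200/np.tan(np.radians(c["vertical_fov"]/2)); return c
def p2w(c,u,v,z):
    d=c["R"]@np.array([(u-c["cx"])/c["f"],-(v-c["cy"])/c["f"],-1]); o=c["origin"]; return (o+d*(z-o[2])/d[2])[:2]
def w2p(c,p):
    q=c["R"].T@(np.array(p)-c["origin"]); return np.array([c["cx"]+c["f"]*q[0]/-q[2], c["cy"]-c["f"]*q[1]/-q[2]])
def crop(c,name,x0,y0,x1,y1,k):
    cv2.imwrite("pics/"+name,cv2.resize(c["pixels"][y0:y1,x0:x1,::-1],None,fx=k,fy=k,interpolation=cv2.INTER_CUBIC))
E
python3 - <<'E'
from h import *
c=cam("top")
crop(c,"mugs.png",155,145,245,255,5)
a=cv2.resize(c["pixels"][135:245,390:480,::-1],None,fx=5,fy=5,interpolation=cv2.INTER_CUBIC)
cv2.imwrite("pics/rack.png",a)
for n,u,v,z in [("base",307,357,0),("mug",183,199,.09),("mug",212,174,.09),("mug",220,236,.09),("bell",411,152,.05),("rack",427,211,.05)]+[("mat",u,v,.004) for u,v in [(249,143),(373,134),(379,201),(255,210)]]: print(n,p2w(c,u,v,z))
# project tcp
print(w2p(c,bot.observe()["tool_pos"]))
E
```

```text
base [-0.00163352 -0.00130213]
mug [0.48033537 0.3605862 ]
mug [0.55423527 0.27487991]
mug [0.36899996 0.25010366]
bell [ 0.62012234 -0.33160681]
rack [ 0.4367292  -0.37421296]
mat [0.66455973 0.17452698]
mat [ 0.68842994 -0.22132729]
mat [ 0.47339179 -0.23447761]
mat [0.45057513 0.15597524]
[ 64.00825427 323.4939102 ]
```

View pics/mugs.png

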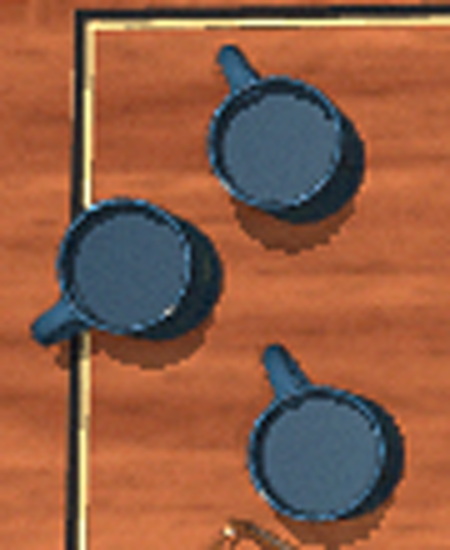

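View pics/rack.png

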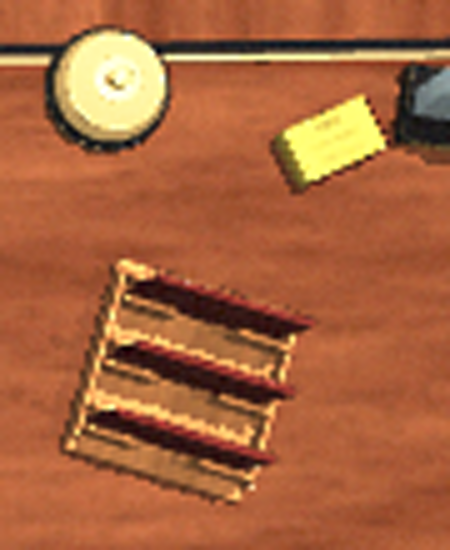

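```bash
cat >> h.py <<'E'
def hullmask(c,pts):
    m=np.zeros((1600,2560),np.uint8); q=np.array([(w2p(c,p)+.5)*4 for p in pts],np.float32)
    cv2.fillConvexPoly(m,cv2.convexHull(q).astype(np.int32),255); return m
def box(T,lo,hi): # T: 4x4
    return [(T@np.array([x,y,z,1]))[:3] for x in(lo[0],hi[0]) for y in(lo[1],hi[1]) for z in(lo[2],hi[2])]
def Tz(x,y,yaw,z=0):
    T=np.eye(4); T[:3,:3]=R.from_euler("z",yaw).as_matrix(); T[:3,3]=x,y,z; return T
def maroon(c):
    im=cv2.resize(c["pixels"],None,fx=4,fy=4,interpolation=cv2.INTER_CUBIC).astype(int); r,g,b=im[...,0],im[...,1],im[...,2]
    return ((r<135)&(r>1.6*g)&(g<45)&(r>35)).astype(np.uint8)*255
E
python3 - <<'E'
from h import *
from scipy.optimize import minimize
c=cam("top"); m=maroon(c); W=np.zeros_like(m); W[135*4:245*4,395*4:465*4]=1; m*=W
print(m.sum()/255/16)
def pred(c,p):
    T=Tz(*p); s=0
    for k in(-.042,0,.042): s=np.maximum(s,hullmask(c,box(T,(k-.003,-.049,.045),(k+.003,.049,.11))))
    return s
def cost(p):
    a=pred(c,p)>0; b=m>0
    return -(a&b).sum()/(a|b).sum()
r=minimize(cost,[.437,-.374,-.33],method="Nelder-Mead",options=dict(initial_simplex=[[.437,-.374,-.33],[.447,-.374,-.33],[.437,-.364,-.33],[.437,-.374,-.23]]))
print(r.x,np.degrees(r.x[2]),r.fun)
o=cv2.resize(c["pixels"],None,fx=4,fy=4)[:,:,::-1].copy()
for M,col in((m,(0,255,0)),(pred(c,r.x),(255,255,0))):
    cs,_=cv2.findContours(M,0,1); cv2.drawContours(o,cs,-1,col,1)
a=o[135*4:245*4,395*4:465*4]
s=cam("side"); so=cv2.resize(s["pixels"],None,fx=4,fy=4)[:,:,::-1].copy()
cs,_=cv2.findContours(pred(s,r.x),0,1); cv2.drawContours(so,cs,-1,(255,255,0),1)
b=so[220*4:300*4,270*4:370*4]
h=max(a.shape[0],b.shape[0]); pad=lambda x: np.vstack([x,np.zeros((h-x.shape[0],x.shape[1],3),np.uint8)])
cv2.imwrite("pics/fit.png",np.hstack([pad(a),pad(b)]))
cr=lambda x,y:((x+.5)/5-.5+155,(y+.5)/5-.5+145)
for n,ct,ht in(("A",(276,143.5),(225,48)),("B",(125,266),(36,333)),("C",(317,454),(272,348))):
    p=p2w(c,*cr(*ct),.091); q=p2w(c,*cr(*ht),.06); print(n,p,"handle deg",np.degrees(np.arctan2(*(q-p)[::-1])), np.linalg.norm(q-p), "az",np.degrees(np.arctan2(p[1],p[0])))
print("bell",p2w(c,(117.5)/5-.5+390,(76.5)/5-.5+135,.051))
E
```

```text
395.4375
[ 0.43936176 -0.3723293  -0.3189955 ] -18.277095639404575 -0.6960874568469505
A [0.5562964  0.28127022] handle deg 30.534924005599105 0.07430056655475396 az 26.821715901250982
B [0.48396871 0.37047596] handle deg 121.12852875340135 0.07150725108140538 az 37.43390039261255
C [0.3708308  0.25583293] handle deg 27.00881371544811 0.07299352462857311 az 34.60145505124677
bell [ 0.62675143 -0.33783711]
```

View pics/fit.png

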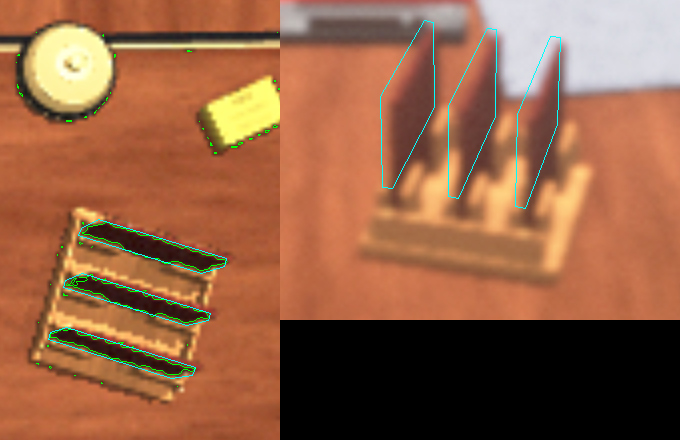

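Rack pose fits well: (0.439,-0.372), yaw -18.3°. I'll move to the near coaster first.

```bash
cat >> h.py <<'E'
def go(x,y,z,psi,tilt=0):
    s=bot.observe(); R0=R.from_quat(np.roll(s["ee_rot"],-1)); p=np.radians(psi)
    Rt=R.from_matrix(np.array([[-np.sin(p),np.cos(p),0],[np.cos(p),np.sin(p),0],[0,0,-1]]).T)*R.from_euler("x",tilt,degrees=True)
    rv=np.degrees((R0.inv()*Rt).as_rotvec())/5; d=np.array([x,y,z])-s["tool_pos"]
    print("turn",rv.round(2),"shift0",(R0.inv().apply(d)/.025).round(2),"then shift",(Rt.inv().apply(d)/.025).round(2),"t",round(s["clock"],1),"q",s["q"].round(2),"w",round(s["gripper_width"],4),"f",s["ft_force"].round(1))
E
python3 -c "
from h import *
go(.45,.1,.2,-18.3)"
```

```text
turn [-1.000e-02  1.000e-02  1.912e+01] shift0 [-16.68 -18.13   1.24] then shift [-16.42  18.37   1.23] t 0.2 q [ 1.17  0.25  1.56  0.    1.34 -0.17] w 0.0852 f [-0.6 -0.6  0. ]
```

Call:
{"api": "drive_tool", "payload": {"series": [{"xyz":[0,0,0],"dr":[0,0,1]},{"xyz":[0,0,0],"dr":[0,0,1]},{"xyz":[0,0,0],"dr":[0,0,1]},{"xyz":[0,0,0],"dr":[0,0,1]},{"xyz":[0,0,0],"dr":[0,0,1]},{"xyz":[0,0,0],"dr":[0,0,1]},{"xyz":[0,0,0],"dr":[0,0,1]},{"xyz":[0,0,0],"dr":[0,0,1]}], "hand": 26, "newtons": 30}}

```text
clock: 0.92
tool_pos: [0.1429, 0.634, 0.2311]
ee_rot: [0.0, 0.446, 0.895, -0.0]
ft_force: [-0.1, 0.4, 0.5]
gripper_width: 0.0259
grip_force: 0.0
```

Call:
{"api": "drive_tool", "payload": {"series": [{"xyz":[0,0,0],"dr":[0,0,1]},{"xyz":[0,0,0],"dr":[0,0,1]},{"xyz":[0,0,0],"dr":[0,0,1]},{"xyz":[0,0,0],"dr":[0,0,1]},{"xyz":[0,0,0],"dr":[0,0,1]},{"xyz":[0,0,0],"dr":[0,0,1]},{"xyz":[0,0,0],"dr":[0,0,1]},{"xyz":[0,0,0],"dr":[0,0,1]}]}}

```text
clock: 1.58
tool_pos: [0.143, 0.634, 0.2311]
ee_rot: [0.0, 0.725, 0.689, -0.0]
ft_force: [-0.3, 0.4, -0.8]
gripper_width: 0.0257
grip_force: 0.0
```

Call:
{"api": "drive_tool", "payload": {"series": [{"xyz":[0,0,0],"dr":[0,0,1]},{"xyz":[0,0,0],"dr":[0,0,1]},{"xyz":[0,0,0],"dr":[0,0,1]},{"xyz":[-0.86,0.97,0],"dr":[0,0,0]},{"xyz":[-0.86,0.97,0],"dr":[0,0,0]},{"xyz":[-0.86,0.97,0],"dr":[0,0,0]},{"xyz":[-0.86,0.97,0],"dr":[0,0,0]},{"xyz":[-0.86,0.97,0],"dr":[0,0,0]}]}}

```text
clock: 2.25
tool_pos: [0.2262, 0.4934, 0.2311]
ee_rot: [0.0, 0.807, 0.59, -0.0]
ft_force: [0.5, 0.6, -0.0]
gripper_width: 0.026
grip_force: 0.0
```

Call:
{"api": "drive_tool", "payload": {"series": [{"xyz":[-0.86,0.97,0],"dr":[0,0,0]},{"xyz":[-0.86,0.97,0],"dr":[0,0,0]},{"xyz":[-0.86,0.97,0],"dr":[0,0,0]},{"xyz":[-0.86,0.97,0],"dr":[0,0,0]},{"xyz":[-0.86,0.97,0],"dr":[0,0,0]},{"xyz":[-0.86,0.97,0],"dr":[0,0,0]},{"xyz":[-0.86,0.97,0],"dr":[0,0,0]},{"xyz":[-0.86,0.97,0],"dr":[0,0,0]}]}}

```text
clock: 2.92
tool_pos: [0.3587, 0.2705, 0.2314]
ee_rot: [0.0, 0.807, 0.59, 0.0]
ft_force: [1.2, 0.4, 0.2]
gripper_width: 0.0262
grip_force: 0.0
```

Call:
{"api": "drive_tool", "payload": {"series": [{"xyz":[-0.86,0.97,0],"dr":[0,0,0]},{"xyz":[-0.86,0.97,0],"dr":[0,0,0]},{"xyz":[-0.86,0.97,0],"dr":[0,0,0]},{"xyz":[-0.86,0.97,0],"dr":[0,0,0]},{"xyz":[-0.86,0.97,0],"dr":[0,0,0]},{"xyz":[-0.86,0.97,0],"dr":[0,0,0]},{"xyz":[0,0,0],"dr":[0,0,0]},{"xyz":[0,0,0],"dr":[0,0,0]}]}}

```text
clock: 3.58
tool_pos: [0.4581, 0.1036, 0.2312]
ee_rot: [-0.0, 0.808, 0.589, -0.0]
ft_force: [-0.8, 0.5, 0.0]
gripper_width: 0.0261
grip_force: 0.0
```

```bash
python3 -c "
from h import *
go(.3995,-.359,.2,-18.3)"
```

```text
turn [-0.   -0.    0.08] shift0 [-18.33   3.45   1.25] then shift [-18.3    3.59   1.25] t 3.6 q [-0.02 -0.19  2.    0.    1.33  0.29] w 0.0261 f [-0.8  0.5  0. ]
```

Call:
{"api": "drive_tool", "payload": {"series": [{"xyz":[-0.96,0.18,0],"dr":[0,0,0.08]},{"xyz":[-0.96,0.19,0],"dr":[0,0,0]},{"xyz":[-0.96,0.19,0],"dr":[0,0,0]},{"xyz":[-0.96,0.19,0],"dr":[0,0,0]},{"xyz":[-0.96,0.19,0],"dr":[0,0,0]},{"xyz":[-0.96,0.19,0],"dr":[0,0,0]},{"xyz":[-0.96,0.19,0],"dr":[0,0,0]},{"xyz":[-0.96,0.19,0],"dr":[0,0,0]}]}}

```text
clock: 4.25
tool_pos: [0.4336, -0.0893, 0.2313]
ee_rot: [-0.0, 0.809, 0.588, 0.0]
ft_force: [0.7, -0.0, 1.2]
gripper_width: 0.0262
grip_force: 0.0
```

Call:
{"api": "drive_tool", "payload": {"series": [{"xyz":[-0.96,0.19,0],"dr":[0,0,0]},{"xyz":[-0.96,0.19,0],"dr":[0,0,0]},{"xyz":[-0.96,0.19,0],"dr":[0,0,0]},{"xyz":[-0.96,0.19,0],"dr":[0,0,0]},{"xyz":[-0.96,0.19,0],"dr":[0,0,0]},{"xyz":[-0.96,0.19,0],"dr":[0,0,0]},{"xyz":[-0.96,0.19,0],"dr":[0,0,0]},{"xyz":[-0.96,0.19,0],"dr":[0,0,0]}]}}

```text
clock: 4.92
tool_pos: [0.4106, -0.2836, 0.2312]
ee_rot: [-0.0, 0.809, 0.588, 0.0]
ft_force: [-0.1, 0.2, 0.1]
gripper_width: 0.0258
grip_force: 0.0
```

Call:
{"api": "drive_tool", "payload": {"series": [{"xyz":[-0.96,0.19,0],"dr":[0,0,0]},{"xyz":[-0.96,0.19,0.8],"dr":[0,0,0]},{"xyz":[-0.98,0.19,0.8],"dr":[0,0,0]},{"xyz":[0,0,0.8],"dr":[0,0,0]},{"xyz":[0,0,0.8],"dr":[0,0,0]},{"xyz":[0,0,0.8],"dr":[0,0,0]},{"xyz":[0,0,0],"dr":[0,0,0]},{"xyz":[0,0,0],"dr":[0,0,0]}]}}

```text
clock: 5.58
tool_pos: [0.4015, -0.3555, 0.1305]
ee_rot: [-0.001, 0.809, 0.588, 0.0]
ft_force: [0.3, -0.5, -0.5]
gripper_width: 0.0259
grip_force: 0.0
```

```bash
python3 -c "
from h import *
go(.3995,-.359,.075,-18.3)
c=cam('top'); s=cam('side')
a=cv2.resize(c['pixels'][150:270,380:480,::-1],None,fx=4,fy=4,interpolation=2); b=cv2.resize(s['pixels'][190:310,260:360,::-1],None,fx=4,fy=4,interpolation=2)
cv2.imwrite('pics/g1.png',np.hstack([a,b]))"
```

```text
turn [-0.02 -0.02  0.05] shift0 [-0.16 -0.03  2.22] then shift [-0.16 -0.03  2.22] t 5.6 q [-0.94  0.1   1.92  0.    1.12 -0.62] w 0.0259 f [ 0.3 -0.5 -0.5]
```

View pics/g1.png

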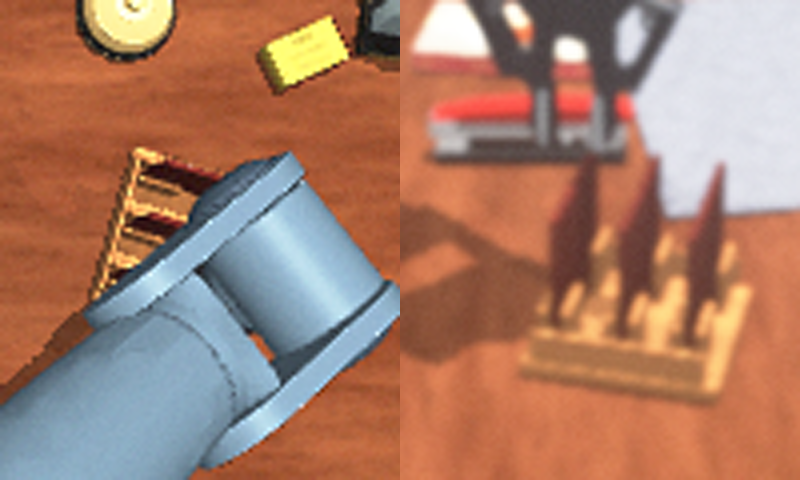

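The fingers (pixels 543 and 602 in the crop) straddle the near coaster (middle about 574). I'll descend, grip and lift.

Call:
{"api": "drive_tool", "payload": {"series": [{"xyz":[-0.16,-0.03,0.4],"dr":[0,0,0]},{"xyz":[0,0,0.45],"dr":[0,0,0]},{"xyz":[0,0,0.45],"dr":[0,0,0]},{"xyz":[0,0,0.45],"dr":[0,0,0]},{"xyz":[0,0,0.45],"dr":[0,0,0]},{"xyz":[0,0,0],"dr":[0,0,0]},{"xyz":[0,0,0],"dr":[0,0,0]},{"xyz":[0,0,0],"dr":[0,0,0]}]}}

```text
clock: 6.35
tool_pos: [0.3997, -0.3608, 0.0763]
ee_rot: [0.0, 0.81, 0.587, -0.0]
ft_force: [0.6, 0.4, 1.0]
gripper_width: 0.026
grip_force: 0.0
```

Call:
{"api": "drive_tool", "payload": {"series": [{"xyz":[0,0,0],"dr":[0,0,0]},{"xyz":[0,0,0],"dr":[0,0,0]},{"xyz":[0,0,0],"dr":[0,0,0]},{"xyz":[0,0,0],"dr":[0,0,0]},{"xyz":[0,0,0],"dr":[0,0,0]},{"xyz":[0,0,0],"dr":[0,0,0]},{"xyz":[0,0,0],"dr":[0,0,0]},{"xyz":[0,0,0],"dr":[0,0,0]}], "hand": 2, "newtons": 30}}

```text
clock: 7.02
tool_pos: [0.4002, -0.3613, 0.077]
ee_rot: [0.001, 0.81, 0.587, 0.0]
ft_force: [3.4, -0.4, 2.2]
gripper_width: 0.0052
grip_force: 33.8
```

Call:
{"api": "drive_tool", "payload": {"series": [{"xyz":[0,0,-0.4],"dr":[0,0,0]},{"xyz":[0,0,-0.5],"dr":[0,0,0]},{"xyz":[0,0,-0.5],"dr":[0,0,0]},{"xyz":[0,0,-0.6],"dr":[0,0,0]},{"xyz":[0,0,-0.6],"dr":[0,0,0]},{"xyz":[0,0,-0.6],"dr":[0,0,0]},{"xyz":[0,0,-0.4],"dr":[0,0,0]},{"xyz":[0,0,0],"dr":[0,0,0]}]}}

```text
clock: 7.68
tool_pos: [0.3997, -0.3613, 0.168]
ee_rot: [0.001, 0.81, 0.587, -0.0]
ft_force: [-0.2, -0.2, 0.3]
gripper_width: 0.0053
grip_force: 33.4
```

```bash
python3 -c "
from h import *
def coast(x,y,al=45,s=.063):
    az=np.arctan2(y,x); u=np.array([np.cos(az),np.sin(az)]); P=np.array([x,y])+.049*u; a=np.radians(al)
    t=P-u*s*np.sin(a); z=.004+.003*np.sin(a)+s*np.cos(a)+.001
    print(t,z); go(t[0],t[1],z+.06,np.degrees(az)); go(t[0],t[1],z+.06,np.degrees(az),-al)
coast(.575,-.155)"
```

```text
[ 0.57929882 -0.15615881] 0.05166904755831214
turn [ 0.01  0.02 -0.6 ] shift0 [10.03  4.28  2.24] then shift [9.79 4.8  2.25] t 7.7 q [-0.95  0.05  1.9  -0.    1.19 -0.63] w 0.0053 f [-0.2 -0.2  0.3]
turn [-8.98  0.26 -0.56] shift0 [10.03  4.28  2.24] then shift [9.79 1.8  4.99] t 7.7 q [-0.95  0.05  1.9  -0.    1.19 -0.63] w 0.0053 f [-0.2 -0.2  0.3]
```

Call:
{"api": "drive_tool", "payload": {"series": [{"xyz":[0.5,0.2,0],"dr":[0,0,0]},{"xyz":[0.9,0.4,0],"dr":[0,0,0]},{"xyz":[0.9,0.4,0],"dr":[0,0,0]},{"xyz":[0.9,0.4,0],"dr":[0,0,0]},{"xyz":[0.9,0.4,0],"dr":[0,0,0]},{"xyz":[0.9,0.4,0],"dr":[0,0,0]},{"xyz":[0.9,0.4,0],"dr":[0,0,0]},{"xyz":[0.9,0.4,0],"dr":[0,0,0]}]}}

```text
clock: 8.35
tool_pos: [0.5235, -0.2201, 0.1644]
ee_rot: [-0.002, 0.809, 0.587, -0.001]
ft_force: [0.4, -0.5, -0.8]
gripper_width: 0.0058
grip_force: 33.4
```

Call:
{"api": "drive_tool", "payload": {"series": [{"xyz":[0.9,0.4,0],"dr":[0,0,0]},{"xyz":[0.9,0.4,0],"dr":[0,0,0]},{"xyz":[0.9,0.4,0],"dr":[0,0,0]},{"xyz":[0.6,0.2,0],"dr":[0,0,-0.6]},{"xyz":[0,0,0],"dr":[-0.9,0,0]},{"xyz":[0,0,0],"dr":[-0.9,0,0]},{"xyz":[0,0,0],"dr":[-0.9,0,0]},{"xyz":[0,0,0],"dr":[-0.9,0,0]}]}}

```text
clock: 9.02
tool_pos: [0.5818, -0.1535, 0.1645]
ee_rot: [0.124, 0.784, 0.601, 0.096]
ft_force: [1.9, -0.6, -0.3]
gripper_width: 0.0058
grip_force: 33.4
```

Call:
{"api": "drive_tool", "payload": {"series": [{"xyz":[0,0,0],"dr":[-0.9,0,0]},{"xyz":[0,0,0],"dr":[-0.9,0,0]},{"xyz":[0,0,0],"dr":[-0.9,0,0]},{"xyz":[0,0,0],"dr":[-0.9,0,0]},{"xyz":[0,0,0],"dr":[-0.9,0,0]},{"xyz":[0,0,0],"dr":[-0.9,0,0]},{"xyz":[0,0,0],"dr":[0,0,0]},{"xyz":[0,0,0],"dr":[0,0,0]}]}}

```text
clock: 9.68
tool_pos: [0.5812, -0.1535, 0.1638]
ee_rot: [0.301, 0.735, 0.562, 0.232]
ft_force: [0.4, -0.5, 0.9]
gripper_width: 0.0057
grip_force: 33.4
```

```bash
python3 -c "
from h import *
go(.5793,-.1562,.054,-15.1,-45)"
```

```text
turn [-0.07 -0.02 -0.01] shift0 [-0.13 -3.12  3.1 ] then shift [-0.12 -3.14  3.08] t 9.7 q [-0.53 -0.12  2.22  0.6   0.33 -0.76] w 0.0057 f [ 0.4 -0.5  0.9]
```

q5 is close to its limit, so I'll use a 36° lean, which is still over 30°.

Call:
{"api": "drive_tool", "payload": {"series": [{"xyz":[0,0,0],"dr":[0.85,0,0]},{"xyz":[0,0,0],"dr":[0.85,0,0]},{"xyz":[0,0,0],"dr":[0,0,0]},{"xyz":[0,0,0],"dr":[0,0,0]},{"xyz":[0,0,0],"dr":[0,0,0]},{"xyz":[0,0,0],"dr":[0,0,0]},{"xyz":[0,0,0],"dr":[0,0,0]},{"xyz":[0,0,0],"dr":[0,0,0]}]}}

```text
clock: 10.35
tool_pos: [0.5821, -0.1546, 0.1657]
ee_rot: [0.248, 0.754, 0.578, 0.19]
ft_force: [-0.2, -0.7, -0.8]
gripper_width: 0.0055
grip_force: 33.3
```

```bash
python3 -c "
from h import *
go(.5856,-.1579,.062,-15.1,-36)"
```

```text
turn [ 0.08 -0.   -0.  ] shift0 [-0.09 -2.33  3.44] then shift [-0.09 -2.3   3.46] t 10.3 q [-0.51 -0.09  2.14  0.31  0.49 -0.48] w 0.0055 f [-0.2 -0.7 -0.8]
```

Call:
{"api": "drive_tool", "payload": {"series": [{"xyz":[-0.09,-0.4,0.6],"dr":[0,0,0]},{"xyz":[0,-0.4,0.6],"dr":[0,0,0]},{"xyz":[0,-0.4,0.6],"dr":[0,0,0]},{"xyz":[0,-0.4,0.6],"dr":[0,0,0]},{"xyz":[0,-0.4,0.6],"dr":[0,0,0]},{"xyz":[0,-0.3,0.45],"dr":[0,0,0]},{"xyz":[0,0,0],"dr":[0,0,0]},{"xyz":[0,0,0],"dr":[0,0,0]}]}}

```text
clock: 11.02
tool_pos: [0.5863, -0.158, 0.062]
ee_rot: [0.248, 0.754, 0.578, 0.19]
ft_force: [0.3, -0.1, -0.0]
gripper_width: 0.0056
grip_force: 33.4
```

```bash
python3 -c "
from h import *
go(.5856,-.1579,.059,-15.1,-36)
s=cam('side'); crop(s,'p1.png',260,150,410,260,5)"
```

```text
turn [ 0.07 -0.   -0.01] shift0 [-0.   -0.09  0.08] then shift [-0.   -0.09  0.08] t 11.0 q [-0.51  0.13  2.15  0.56  0.28 -0.75] w 0.0056 f [ 0.3 -0.1 -0. ]
```

View pics/p1.png

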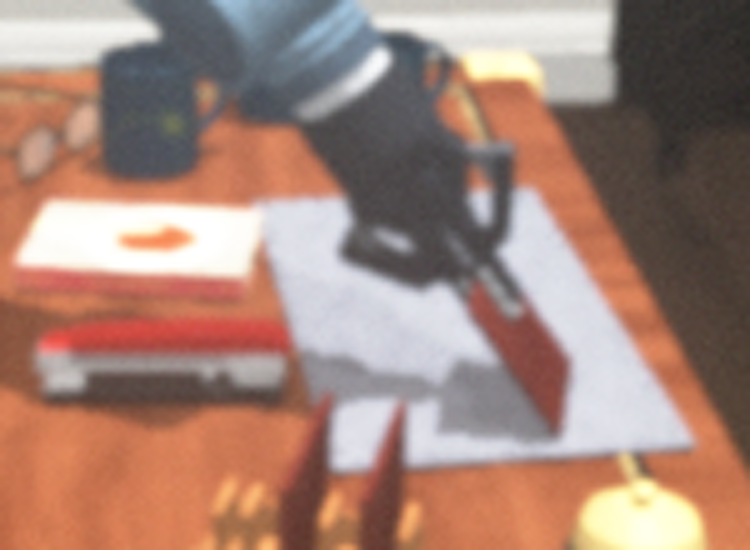

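The coaster is held leaning, with its lower edge just above the mat near (555,435) in the crop. I'll touch down, release and retract.

Call:
{"api": "drive_tool", "payload": {"series": [{"xyz":[0,-0.07,0.1],"dr":[0,0,0]},{"xyz":[0,0,0],"dr":[0,0,0]},{"xyz":[0,0,0],"dr":[0,0,0]},{"xyz":[0,0,0],"dr":[0,0,0]},{"xyz":[0,0,0],"dr":[0,0,0]},{"xyz":[0,0,0],"dr":[0,0,0]},{"xyz":[0,0,0],"dr":[0,0,0]},{"xyz":[0,0,0],"dr":[0,0,0]}]}}

```text
clock: 11.73
tool_pos: [0.587, -0.1583, 0.0598]
ee_rot: [0.248, 0.754, 0.578, 0.19]
ft_force: [-0.0, 0.2, -0.4]
gripper_width: 0.0055
grip_force: 33.4
```

Call:
{"api": "drive_tool", "payload": {"series": [{"xyz":[0,0,0],"dr":[0,0,0]},{"xyz":[0,0,-0.3],"dr":[0,0,0]},{"xyz":[0,0,-1],"dr":[0,0,0]},{"xyz":[0,0,-1],"dr":[0,0,0]},{"xyz":[0,0,-1],"dr":[0,0,0]},{"xyz":[0,0,-1],"dr":[0,0,0]},{"xyz":[0,0,-0.7],"dr":[0,0,0]},{"xyz":[0,0,0],"dr":[0,0,0]}], "hand": 28}}

```text
clock: 12.4
tool_pos: [0.5156, -0.1395, 0.1642]
ee_rot: [0.252, 0.753, 0.577, 0.191]
ft_force: [1.2, 0.2, -0.2]
gripper_width: 0.0281
grip_force: 0.0
```

```bash
python3 -c "
from h import *
go(.4394,-.3723,.17,-18.3)
s=cam('side'); crop(s,'p2.png',260,150,410,260,4)"
```

```text
turn [ 7.37 -0.18  0.62] shift0 [-9.78 -0.28 -0.48] then shift [-9.8   0.03 -0.23] t 12.4 q [-0.56 -0.28  2.31  0.36  0.52 -0.56] w 0.0281 f [ 1.2  0.2 -0.2]
```

View pics/p2.png

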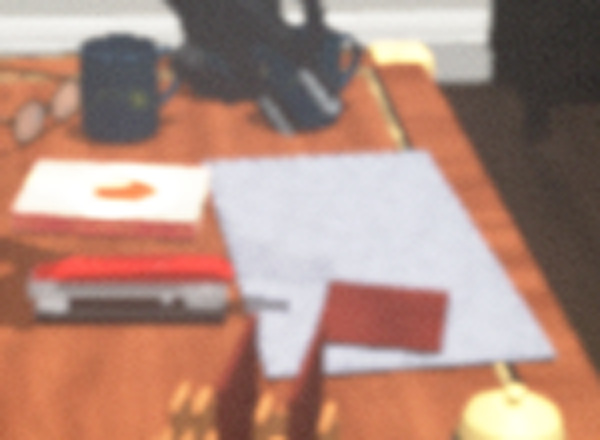

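Coaster 1 lies flat on the mat. Next is the middle coaster.

Call:
{"api": "drive_tool", "payload": {"series": [{"xyz":[0,0,0],"dr":[0.92,-0.02,0.08]},{"xyz":[0,0,0],"dr":[0.92,-0.02,0.08]},{"xyz":[0,0,0],"dr":[0.92,-0.02,0.08]},{"xyz":[0,0,0],"dr":[0.92,-0.02,0.08]},{"xyz":[0,0,0],"dr":[0.92,-0.02,0.08]},{"xyz":[0,0,0],"dr":[0.92,-0.02,0.08]},{"xyz":[0,0,0],"dr":[0.92,-0.02,0.08]},{"xyz":[0,0,0],"dr":[0.93,-0.02,0.08]}], "hand": 26}}

```text
clock: 13.12
tool_pos: [0.5154, -0.1389, 0.1588]
ee_rot: [-0.006, 0.811, 0.585, -0.002]
ft_force: [-0.1, 0.3, 0.8]
gripper_width: 0.0262
grip_force: 0.0
```

Call:
{"api": "drive_tool", "payload": {"series": [{"xyz":[-0.98,0,-0.02],"dr":[0,0,0]},{"xyz":[-0.98,0,-0.02],"dr":[0,0,0]},{"xyz":[-0.98,0,-0.02],"dr":[0,0,0]},{"xyz":[-0.98,0,-0.02],"dr":[0,0,0]},{"xyz":[-0.98,0,-0.02],"dr":[0,0,0]},{"xyz":[-0.98,0,-0.02],"dr":[0,0,0]},{"xyz":[-0.98,0,-0.02],"dr":[0,0,0]},{"xyz":[-0.98,0,-0.02],"dr":[0,0,0]}]}}

```text
clock: 13.78
tool_pos: [0.4531, -0.326, 0.1615]
ee_rot: [-0.005, 0.811, 0.585, -0.0]
ft_force: [0.6, -0.0, 0.4]
gripper_width: 0.0263
grip_force: 0.0
```

Call:
{"api": "drive_tool", "payload": {"series": [{"xyz":[-0.98,0,0],"dr":[0,0,0]},{"xyz":[-0.98,0,0],"dr":[0,0,0]},{"xyz":[0,0,0.4],"dr":[0,0,0]},{"xyz":[0,0,0.4],"dr":[0,0,0]},{"xyz":[0,0,0.4],"dr":[0,0,0]},{"xyz":[0,0,0.2],"dr":[0,0,0]},{"xyz":[0,0,0],"dr":[0,0,0]},{"xyz":[0,0,0],"dr":[0,0,0]}]}}

```text
clock: 14.45
tool_pos: [0.4381, -0.3703, 0.1274]
ee_rot: [-0.005, 0.81, 0.586, -0.0]
ft_force: [0.2, -1.3, 0.5]
gripper_width: 0.026
grip_force: 0.0
```

```bash
python3 -c "
from h import *
go(.4394,-.3723,.075,-18.3)"
```

```text
turn [-0.09 -0.06  0.01] shift0 [-0.07  0.09  2.09] then shift [-0.06  0.08  2.1 ] t 14.4 q [-0.9   0.19  1.82 -0.    1.14 -0.58] w 0.026 f [ 0.2 -1.3  0.5]
```

Call:
{"api": "drive_tool", "payload": {"series": [{"xyz":[-0.06,0.08,0.4],"dr":[-0.09,-0.06,0]},{"xyz":[0,0,0.4],"dr":[0,0,0]},{"xyz":[0,0,0.45],"dr":[0,0,0]},{"xyz":[0,0,0.45],"dr":[0,0,0]},{"xyz":[0,0,0.4],"dr":[0,0,0]},{"xyz":[0,0,0],"dr":[0,0,0]},{"xyz":[0,0,0],"dr":[0,0,0]},{"xyz":[0,0,0],"dr":[0,0,0]}]}}

```text
clock: 15.12
tool_pos: [0.4395, -0.3736, 0.076]
ee_rot: [0.001, 0.811, 0.585, -0.0]
ft_force: [0.3, -0.6, 0.5]
gripper_width: 0.0259
grip_force: 0.0
```

Call:
{"api": "drive_tool", "payload": {"series": [{"xyz":[0,0,0],"dr":[0,0,0]},{"xyz":[0,0,0],"dr":[0,0,0]},{"xyz":[0,0,0],"dr":[0,0,0]},{"xyz":[0,0,0],"dr":[0,0,0]},{"xyz":[0,0,0],"dr":[0,0,0]},{"xyz":[0,0,0],"dr":[0,0,0]},{"xyz":[0,0,0],"dr":[0,0,0]},{"xyz":[0,0,0],"dr":[0,0,0]}], "hand": 2, "newtons": 30}}

```text
clock: 15.78
tool_pos: [0.4401, -0.374, 0.0765]
ee_rot: [0.002, 0.811, 0.585, 0.0]
ft_force: [4.1, -1.4, 2.6]
gripper_width: 0.0056
grip_force: 33.1
```

Call:
{"api": "drive_tool", "payload": {"series": [{"xyz":[0,0,-0.4],"dr":[0,0,0]},{"xyz":[0,0,-0.5],"dr":[0,0,0]},{"xyz":[0,0,-0.6],"dr":[0,0,0]},{"xyz":[0,0,-0.6],"dr":[0,0,0]},{"xyz":[0,0,-0.6],"dr":[0,0,0]},{"xyz":[0,0,-0.6],"dr":[0,0,0]},{"xyz":[0,0,-0.6],"dr":[0,0,0]},{"xyz":[0,0,-0.4],"dr":[0,0,0]}]}}

```text
clock: 16.45
tool_pos: [0.4384, -0.3728, 0.1836]
ee_rot: [-0.001, 0.811, 0.585, -0.001]
ft_force: [-0.3, 0.0, -0.4]
gripper_width: 0.006
grip_force: 32.7
```

Call:
{"api": "drive_tool", "payload": {"series": [{"xyz":[0.5,0.04,0],"dr":[0,0,0]},{"xyz":[0.9,0.07,0],"dr":[0,0,0]},{"xyz":[0.9,0.07,0],"dr":[0,0,0]},{"xyz":[0.9,0.07,0],"dr":[0,0,0]},{"xyz":[0.9,0.07,0],"dr":[0,0,0]},{"xyz":[0.9,0.07,0],"dr":[0,0,0]},{"xyz":[0.9,0.07,0],"dr":[0,0,0]},{"xyz":[0.9,0.07,0],"dr":[0,0,0]}]}}

```text
clock: 17.12
tool_pos: [0.5045, -0.2135, 0.1812]
ee_rot: [-0.001, 0.811, 0.585, -0.001]
ft_force: [0.6, -0.6, -1.3]
gripper_width: 0.0057
grip_force: 32.7
```

Call:
{"api": "drive_tool", "payload": {"series": [{"xyz":[0.9,0.07,0],"dr":[0,0,0]},{"xyz":[0.9,0.07,0],"dr":[0,0,0]},{"xyz":[0.9,0.07,0],"dr":[0,0,0]},{"xyz":[0.9,0.07,0],"dr":[0,0,0]},{"xyz":[0.9,0.07,0],"dr":[0,0,0]},{"xyz":[0.9,0.07,0],"dr":[0,0,0]},{"xyz":[0.9,0.07,0],"dr":[0,0,0]},{"xyz":[0.9,0.07,0],"dr":[0,0,0]}]}}

```text
clock: 17.78
tool_pos: [0.5741, -0.0474, 0.181]
ee_rot: [-0.001, 0.811, 0.586, -0.002]
ft_force: [1.1, -0.9, -0.6]
gripper_width: 0.0056
grip_force: 32.7
```

Call:
{"api": "drive_tool", "payload": {"series": [{"xyz":[0,0,0],"dr":[0,0,-0.8]},{"xyz":[0,0,0],"dr":[0,0,-0.8]},{"xyz":[0,0,0],"dr":[0,0,-0.8]},{"xyz":[0,0,0],"dr":[0,0,-0.76]},{"xyz":[0,0,0],"dr":[-0.8,0,0]},{"xyz":[0,0,0],"dr":[-0.8,0,0]},{"xyz":[0,0,0],"dr":[-0.8,0,0]},{"xyz":[0,0,0],"dr":[-0.8,0,0]}]}}

```text
clock: 18.45
tool_pos: [0.5739, -0.0485, 0.181]
ee_rot: [0.101, 0.715, 0.685, 0.096]
ft_force: [0.4, -1.5, -0.7]
gripper_width: 0.0054
grip_force: 32.8
```

Call:
{"api": "drive_tool", "payload": {"series": [{"xyz":[0,0,0],"dr":[-0.8,0,0]},{"xyz":[0,0,0],"dr":[-0.8,0,0]},{"xyz":[0,0,0],"dr":[-0.8,0,0]},{"xyz":[0,0,0],"dr":[-0.8,0,0]},{"xyz":[0,0,0],"dr":[-0.8,0,0]},{"xyz":[0,0,0],"dr":[0,0,0]},{"xyz":[0,0,0],"dr":[0,0,0]},{"xyz":[0,0,0],"dr":[0,0,0]}]}}

```text
clock: 19.12
tool_pos: [0.5752, -0.0492, 0.1826]
ee_rot: [0.223, 0.687, 0.658, 0.213]
ft_force: [1.2, -0.4, 0.0]
gripper_width: 0.0056
grip_force: 32.8
```

```bash
python3 -c "
from h import *
go(.586,-.0255,.062,-2.5,-36)"
```

```text
turn [-0.02  0.01  0.  ] shift0 [ 0.97 -2.51  4.13] then shift [ 0.97 -2.52  4.13] t 19.1 q [-0.37 -0.18  2.18  0.35  0.57 -0.56] w 0.0056 f [ 1.2 -0.4  0. ]
```

Call:
{"api": "drive_tool", "payload": {"series": [{"xyz":[0.14,-0.36,0.59],"dr":[0,0,0]},{"xyz":[0.14,-0.36,0.59],"dr":[0,0,0]},{"xyz":[0.14,-0.36,0.59],"dr":[0,0,0]},{"xyz":[0.14,-0.36,0.59],"dr":[0,0,0]},{"xyz":[0.14,-0.36,0.59],"dr":[0,0,0]},{"xyz":[0.14,-0.36,0.59],"dr":[0,0,0]},{"xyz":[0.14,-0.36,0.59],"dr":[0,0,0]},{"xyz":[0,0,0],"dr":[0,0,0]}]}}

```text
clock: 19.78
tool_pos: [0.5847, -0.0243, 0.0586]
ee_rot: [0.221, 0.688, 0.659, 0.212]
ft_force: [-0.8, 0.4, -1.1]
gripper_width: 0.0056
grip_force: 32.8
```

Call:
{"api": "drive_tool", "payload": {"series": [{"xyz":[0,-0.07,0.1],"dr":[0,0,0]},{"xyz":[0,0,0],"dr":[0,0,0]},{"xyz":[0,0,0],"dr":[0,0,0]},{"xyz":[0,0,0],"dr":[0,0,0]},{"xyz":[0,0,0],"dr":[0,0,0]},{"xyz":[0,0,0],"dr":[0,0,0]},{"xyz":[0,0,0],"dr":[0,0,0]},{"xyz":[0,0,0],"dr":[0,0,0]}]}}

```text
clock: 20.45
tool_pos: [0.5862, -0.0258, 0.0595]
ee_rot: [0.224, 0.687, 0.658, 0.213]
ft_force: [0.3, 0.6, -0.6]
gripper_width: 0.0056
grip_force: 32.8
```

Call:
{"api": "drive_tool", "payload": {"series": [{"xyz":[0,0,0],"dr":[0,0,0]},{"xyz":[0,0,-0.3],"dr":[0,0,0]},{"xyz":[0,0,-1],"dr":[0,0,0]},{"xyz":[0,0,-1],"dr":[0,0,0]},{"xyz":[0,0,-1],"dr":[0,0,0]},{"xyz":[0,0,-1],"dr":[0,0,0]},{"xyz":[0,0,-0.7],"dr":[0,0,0]},{"xyz":[0,0,0],"dr":[0,0,0]}], "hand": 28}}

```text
clock: 21.12
tool_pos: [0.5133, -0.0228, 0.1642]
ee_rot: [0.227, 0.686, 0.657, 0.215]
ft_force: [-0.4, -0.5, 0.8]
gripper_width: 0.0279
grip_force: 0.0
```

Call:
{"api": "drive_tool", "payload": {"series": [{"xyz":[0,0,0],"dr":[0.9,0,0]},{"xyz":[0,0,0],"dr":[0.9,0,0]},{"xyz":[0,0,0],"dr":[0.9,0,0]},{"xyz":[0,0,0],"dr":[0.9,0,0]},{"xyz":[0,0,0],"dr":[0.9,0,0]},{"xyz":[0,0,0],"dr":[0.9,0,0]},{"xyz":[0,0,0],"dr":[0.9,0,0]},{"xyz":[0,0,0],"dr":[0.9,0,0]}], "hand": 26}}

```text
clock: 21.78
tool_pos: [0.513, -0.0223, 0.1595]
ee_rot: [-0.001, 0.723, 0.691, -0.002]
ft_force: [0.2, -0.1, -0.4]
gripper_width: 0.026
grip_force: 0.0
```

Call:
{"api": "drive_tool", "payload": {"series": [{"xyz":[0,0,0],"dr":[0,0,0.79]},{"xyz":[0,0,0],"dr":[0,0,0.79]},{"xyz":[0,0,0],"dr":[0,0,0.79]},{"xyz":[0,0,0],"dr":[0,0,0.79]},{"xyz":[0,0,0],"dr":[0,0,0]},{"xyz":[0,0,0],"dr":[0,0,0]},{"xyz":[0,0,0],"dr":[0,0,0]},{"xyz":[0,0,0],"dr":[0,0,0]}]}}

```text
clock: 22.45
tool_pos: [0.5127, -0.0223, 0.16]
ee_rot: [0.001, 0.81, 0.586, -0.0]
ft_force: [-0.4, -0.0, 1.0]
gripper_width: 0.0259
grip_force: 0.0
```

```bash
python3 -c "
from h import *
go(.479,-.3855,.13,-18.3)
s=cam('side'); crop(s,'p3.png',260,150,410,260,4)"
```

```text
turn [0.01 0.01 0.  ] shift0 [-14.22   3.28   1.22] then shift [-14.22   3.28   1.2 ] t 22.4 q [-0.26  0.    1.96 -0.    1.18  0.06] w 0.0259 f [-0.4 -0.   1. ]
```

View pics/p3.png

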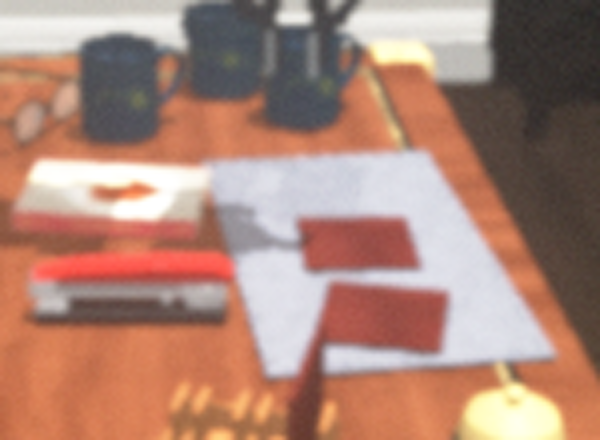

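Coaster 2 also lies flat. Now the third (far) coaster.

Call:
{"api": "drive_tool", "payload": {"series": [{"xyz":[-0.95,0.22,0],"dr":[0,0,0]},{"xyz":[-0.95,0.22,0],"dr":[0,0,0]},{"xyz":[-0.95,0.22,0],"dr":[0,0,0]},{"xyz":[-0.95,0.22,0],"dr":[0,0,0]},{"xyz":[-0.95,0.22,0],"dr":[0,0,0]},{"xyz":[-0.95,0.22,0],"dr":[0,0,0]},{"xyz":[-0.95,0.22,0],"dr":[0,0,0]},{"xyz":[-0.95,0.22,0],"dr":[0,0,0]}]}}

```text
clock: 23.17
tool_pos: [0.4945, -0.2177, 0.1606]
ee_rot: [0.001, 0.811, 0.586, -0.0]
ft_force: [0.9, -0.0, -0.0]
gripper_width: 0.0259
grip_force: 0.0
```

Call:
{"api": "drive_tool", "payload": {"series": [{"xyz":[-0.95,0.22,0],"dr":[0,0,0]},{"xyz":[-0.95,0.22,0],"dr":[0,0,0]},{"xyz":[-0.95,0.22,0],"dr":[0,0,0]},{"xyz":[-0.95,0.22,0],"dr":[0,0,0]},{"xyz":[-0.95,0.22,0],"dr":[0,0,0]},{"xyz":[-0.95,0.22,0],"dr":[0,0,0]},{"xyz":[-0.95,0.22,0],"dr":[0,0,0]},{"xyz":[-0.05,0,0],"dr":[0,0,0]}]}}

```text
clock: 23.83
tool_pos: [0.478, -0.3915, 0.1611]
ee_rot: [0.002, 0.812, 0.584, -0.001]
ft_force: [-1.1, -0.2, 0.7]
gripper_width: 0.0257
grip_force: 0.0
```

Call:
{"api": "drive_tool", "payload": {"series": [{"xyz":[0,0,0.4],"dr":[0,0,0]},{"xyz":[0,0,0.4],"dr":[0,0,0]},{"xyz":[0,0,0.4],"dr":[0,0,0]},{"xyz":[0,0,0],"dr":[0,0,0]},{"xyz":[0,0,0],"dr":[0,0,0]},{"xyz":[0,0,0],"dr":[0,0,0]},{"xyz":[0,0,0],"dr":[0,0,0]},{"xyz":[0,0,0],"dr":[0,0,0]}]}}

```text
clock: 24.5
tool_pos: [0.4789, -0.3878, 0.1314]
ee_rot: [0.001, 0.811, 0.586, -0.0]
ft_force: [-0.2, 0.1, 0.3]
gripper_width: 0.0261
grip_force: 0.0
```

```bash
python3 -c "
from h import *
go(.479,-.3855,.076,-18.3)
R0=0
t=np.array([.586-0.001,.107]); p=np.radians(-18.3); d=t-np.array([.479,-.3855]); print((d@[-np.sin(p),np.cos(p)])/.025,(d@[np.cos(p),np.sin(p)])/.025)"
```

```text
turn [ 0.02  0.02 -0.  ] shift0 [ 0.09 -0.03  2.22] then shift [ 0.09 -0.03  2.22] t 24.5 q [-0.86  0.27  1.72 -0.    1.15 -0.54] w 0.0261 f [-0.2  0.1  0.3]
20.0350099228473 -2.1600873573562054
```

Call:
{"api": "drive_tool", "payload": {"series": [{"xyz":[0.09,-0.03,0.42],"dr":[0,0,0]},{"xyz":[0,0,0.45],"dr":[0,0,0]},{"xyz":[0,0,0.45],"dr":[0,0,0]},{"xyz":[0,0,0.45],"dr":[0,0,0]},{"xyz":[0,0,0.45],"dr":[0,0,0]},{"xyz":[0,0,0],"dr":[0,0,0]},{"xyz":[0,0,0],"dr":[0,0,0]},{"xyz":[0,0,0],"dr":[0,0,0]}]}}

```text
clock: 25.17
tool_pos: [0.4788, -0.3856, 0.0754]
ee_rot: [0.001, 0.811, 0.585, -0.0]
ft_force: [0.3, -0.3, 0.3]
gripper_width: 0.0261
grip_force: 0.0
```

Call:
{"api": "drive_tool", "payload": {"series": [{"xyz":[0,0,0],"dr":[0,0,0]},{"xyz":[0,0,0],"dr":[0,0,0]},{"xyz":[0,0,0],"dr":[0,0,0]},{"xyz":[0,0,0],"dr":[0,0,0]},{"xyz":[0,0,0],"dr":[0,0,0]},{"xyz":[0,0,0],"dr":[0,0,0]},{"xyz":[0,0,0],"dr":[0,0,0]},{"xyz":[0,0,0],"dr":[0,0,0]}], "hand": 2, "newtons": 30}}

```text
clock: 25.83
tool_pos: [0.4801, -0.3864, 0.0764]
ee_rot: [0.003, 0.811, 0.585, 0.0]
ft_force: [4.5, -1.3, -1.4]
gripper_width: 0.0055
grip_force: 29.3
```

Call:
{"api": "drive_tool", "payload": {"series": [{"xyz":[0,0,-0.4],"dr":[0,0,0]},{"xyz":[0,0,-0.5],"dr":[0,0,0]},{"xyz":[0,0,-0.6],"dr":[0,0,0]},{"xyz":[0,0,-0.6],"dr":[0,0,0]},{"xyz":[0,0,-0.6],"dr":[0,0,0]},{"xyz":[0,0,-0.6],"dr":[0,0,0]},{"xyz":[0,0,-0.6],"dr":[0,0,0]},{"xyz":[0,0,-0.4],"dr":[0,0,0]}]}}

```text
clock: 26.5
tool_pos: [0.4786, -0.3855, 0.1846]
ee_rot: [0.001, 0.811, 0.585, -0.0]
ft_force: [-0.2, -0.1, -0.5]
gripper_width: 0.0057
grip_force: 30.0
```

Call:
{"api": "drive_tool", "payload": {"series": [{"xyz":[0.91,-0.1,0],"dr":[0,0,0]},{"xyz":[0.91,-0.1,0],"dr":[0,0,0]},{"xyz":[0.91,-0.1,0],"dr":[0,0,0]},{"xyz":[0.91,-0.1,0],"dr":[0,0,0]},{"xyz":[0.91,-0.1,0],"dr":[0,0,0]},{"xyz":[0.91,-0.1,0],"dr":[0,0,0]},{"xyz":[0.91,-0.1,0],"dr":[0,0,0]},{"xyz":[0.91,-0.1,0],"dr":[0,0,0]}]}}

```text
clock: 27.17
tool_pos: [0.5165, -0.205, 0.1824]
ee_rot: [0.0, 0.811, 0.585, -0.001]
ft_force: [-0.4, -0.0, -0.2]
gripper_width: 0.0059
grip_force: 30.0
```

Call:
{"api": "drive_tool", "payload": {"series": [{"xyz":[0.91,-0.1,0],"dr":[0,0,0]},{"xyz":[0.91,-0.1,0],"dr":[0,0,0]},{"xyz":[0.91,-0.1,0],"dr":[0,0,0]},{"xyz":[0.91,-0.1,0],"dr":[0,0,0]},{"xyz":[0.91,-0.1,0],"dr":[0,0,0]},{"xyz":[0.91,-0.1,0],"dr":[0,0,0]},{"xyz":[0.91,-0.1,0],"dr":[0,0,0]},{"xyz":[0.91,-0.1,0],"dr":[0,0,0]}]}}

```text
clock: 27.83
tool_pos: [0.5548, -0.026, 0.1822]
ee_rot: [0.0, 0.811, 0.585, -0.001]
ft_force: [0.8, -0.2, 0.0]
gripper_width: 0.0054
grip_force: 30.0
```

Call:
{"api": "drive_tool", "payload": {"series": [{"xyz":[0.91,-0.1,0],"dr":[0,0,0]},{"xyz":[0.91,-0.1,0],"dr":[0,0,0]},{"xyz":[0.91,-0.1,0],"dr":[0,0,0]},{"xyz":[0.91,-0.1,0],"dr":[0,0,0]},{"xyz":[0.91,-0.1,0],"dr":[0,0,0]},{"xyz":[0.91,-0.1,0],"dr":[0,0,0]},{"xyz":[0,0,0],"dr":[0,0,-0.82]},{"xyz":[0,0,0],"dr":[0,0,-0.82]}]}}

```text
clock: 28.5
tool_pos: [0.5834, 0.1084, 0.1819]
ee_rot: [0.0, 0.765, 0.644, -0.001]
ft_force: [-0.4, 0.1, -0.2]
gripper_width: 0.0058
grip_force: 30.0
```

Call:
{"api": "drive_tool", "payload": {"series": [{"xyz":[0,0,0],"dr":[0,0,-0.82]},{"xyz":[0,0,0],"dr":[0,0,-0.82]},{"xyz":[0,0,0],"dr":[0,0,-0.82]},{"xyz":[0,0,0],"dr":[0,0,-0.82]},{"xyz":[0,0,0],"dr":[0,0,-0.81]},{"xyz":[0,0,0],"dr":[-0.8,0,0]},{"xyz":[0,0,0],"dr":[-0.8,0,0]},{"xyz":[0,0,0],"dr":[-0.8,0,0]}]}}

```text
clock: 29.17
tool_pos: [0.5837, 0.1071, 0.1821]
ee_rot: [0.068, 0.637, 0.764, 0.081]
ft_force: [-0.4, -0.2, -0.1]
gripper_width: 0.0054
grip_force: 30.0
```

Call:
{"api": "drive_tool", "payload": {"series": [{"xyz":[0,0,0],"dr":[-0.8,0,0]},{"xyz":[0,0,0],"dr":[-0.8,0,0]},{"xyz":[0,0,0],"dr":[-0.8,0,0]},{"xyz":[0,0,0],"dr":[-0.8,0,0]},{"xyz":[0,0,0],"dr":[-0.8,0,0]},{"xyz":[0,0,0],"dr":[-0.8,0,0]},{"xyz":[0,0,0],"dr":[0,0,0]},{"xyz":[0,0,0],"dr":[0,0,0]}]}}

```text
clock: 29.83
tool_pos: [0.5828, 0.1071, 0.1814]
ee_rot: [0.197, 0.61, 0.731, 0.236]
ft_force: [0.8, 0.4, 0.5]
gripper_width: 0.0055
grip_force: 30.0
```

```bash
python3 -c "
from h import *
go(.5858,.107,.061,10.35,-36)"
```

```text
turn [-0.03  0.01  0.  ] shift0 [-0.02 -2.72  3.97] then shift [-0.03 -2.74  3.96] t 29.8 q [-0.07 -0.14  2.15  0.29  0.54 -0.46] w 0.0055 f [0.8 0.4 0.5]
```

Call:
{"api": "drive_tool", "payload": {"series": [{"xyz":[-0.02,-0.39,0.56],"dr":[0,0,0]},{"xyz":[0,-0.39,0.57],"dr":[0,0,0]},{"xyz":[0,-0.39,0.57],"dr":[0,0,0]},{"xyz":[0,-0.39,0.57],"dr":[0,0,0]},{"xyz":[0,-0.39,0.57],"dr":[0,0,0]},{"xyz":[0,-0.39,0.57],"dr":[0,0,0]},{"xyz":[0,-0.4,0.56],"dr":[0,0,0]},{"xyz":[0,0,0],"dr":[0,0,0]}]}}

```text
clock: 30.5
tool_pos: [0.5855, 0.1074, 0.0583]
ee_rot: [0.196, 0.61, 0.731, 0.235]
ft_force: [-0.6, -0.3, -1.0]
gripper_width: 0.0052
grip_force: 30.0
```

Call:
{"api": "drive_tool", "payload": {"series": [{"xyz":[0,-0.05,0.06],"dr":[0,0,0]},{"xyz":[0,0,0],"dr":[0,0,0]},{"xyz":[0,0,0],"dr":[0,0,0]},{"xyz":[0,0,0],"dr":[0,0,0]},{"xyz":[0,0,0],"dr":[0,0,0]},{"xyz":[0,0,0],"dr":[0,0,0]},{"xyz":[0,0,0],"dr":[0,0,0]},{"xyz":[0,0,0],"dr":[0,0,0]}]}}

```text
clock: 31.17
tool_pos: [0.5868, 0.107, 0.0599]
ee_rot: [0.199, 0.609, 0.73, 0.237]
ft_force: [-0.6, -0.4, -0.8]
gripper_width: 0.0056
grip_force: 30.0
```

Call:
{"api": "drive_tool", "payload": {"series": [{"xyz":[0,0,0],"dr":[0,0,0]},{"xyz":[0,0,-0.3],"dr":[0,0,0]},{"xyz":[0,0,-1],"dr":[0,0,0]},{"xyz":[0,0,-1],"dr":[0,0,0]},{"xyz":[0,0,-1],"dr":[0,0,0]},{"xyz":[0,0,-1],"dr":[0,0,0]},{"xyz":[0,0,-0.7],"dr":[0,0,0]},{"xyz":[0,0,0],"dr":[0,0,0]}], "hand": 28}}

```text
clock: 31.83
tool_pos: [0.515, 0.0937, 0.1647]
ee_rot: [0.202, 0.608, 0.73, 0.239]
ft_force: [1.1, 0.7, 1.2]
gripper_width: 0.028
grip_force: 0.0
```

Call:
{"api": "drive_tool", "payload": {"series": [{"xyz":[0,0,0],"dr":[0.9,0,0]},{"xyz":[0,0,0],"dr":[0.9,0,0]},{"xyz":[0,0,0],"dr":[0.9,0,0]},{"xyz":[0,0,0],"dr":[0.9,0,0]},{"xyz":[0,0,0],"dr":[0.9,0,0]},{"xyz":[0,0,0],"dr":[0.9,0,0]},{"xyz":[0,0,0],"dr":[0.9,0,0]},{"xyz":[0,0,0],"dr":[0.9,0,0]}], "hand": 40}}

```text
clock: 32.5
tool_pos: [0.5146, 0.0941, 0.16]
ee_rot: [-0.001, 0.641, 0.768, -0.002]
ft_force: [0.1, 0.0, 0.4]
gripper_width: 0.0399
grip_force: 0.0
```

Call:
{"api": "drive_tool", "payload": {"series": [{"xyz":[0,0,0],"dr":[0,0,-0.82]},{"xyz":[0,0,0],"dr":[0,0,-0.82]},{"xyz":[0,0,0],"dr":[0,0,-0.82]},{"xyz":[0,0,0],"dr":[0,0,-0.82]},{"xyz":[0,0,0],"dr":[0,0,-0.82]},{"xyz":[0,0,0],"dr":[0,0,0]},{"xyz":[0,0,0],"dr":[0,0,0]},{"xyz":[0,0,0],"dr":[0,0,0]}]}}

```text
clock: 33.17
tool_pos: [0.5143, 0.094, 0.1602]
ee_rot: [0.0, 0.494, 0.869, -0.001]
ft_force: [0.1, -0.6, 0.6]
gripper_width: 0.0398
grip_force: 0.0
```

```bash
python3 -c "
from h import *
go(.3417,.2383,.15,31)"
```

```text
turn [-0.01  0.01 -0.05] shift0 [ 8.49 -2.99  0.4 ] then shift [ 8.5  -2.95  0.41] t 33.2 q [-0.04  0.03  1.94 -0.    1.18 -0.57] w 0.0398 f [ 0.1 -0.6  0.6]
```

Call:
{"api": "drive_tool", "payload": {"series": [{"xyz":[0.94,-0.33,0],"dr":[0,0,-0.05]},{"xyz":[0.94,-0.33,0],"dr":[0,0,0]},{"xyz":[0.94,-0.33,0],"dr":[0,0,0]},{"xyz":[0.94,-0.33,0],"dr":[0,0,0]},{"xyz":[0.94,-0.33,0],"dr":[0,0,0]},{"xyz":[0.94,-0.33,0],"dr":[0,0,0]},{"xyz":[0.94,-0.33,0],"dr":[0,0,0]},{"xyz":[0.94,-0.33,0],"dr":[0,0,0]}]}}

```text
clock: 33.83
tool_pos: [0.3599, 0.2217, 0.1604]
ee_rot: [0.001, 0.493, 0.87, -0.0]
ft_force: [0.8, 0.4, -0.9]
gripper_width: 0.0401
grip_force: 0.0
```

Call:
{"api": "drive_tool", "payload": {"series": [{"xyz":[0.94,-0.33,0.4],"dr":[0,0,0]},{"xyz":[0,0,0.4],"dr":[0,0,0]},{"xyz":[0,0,0.4],"dr":[0,0,0]},{"xyz":[0,0,0.4],"dr":[0,0,0]},{"xyz":[0,0,0],"dr":[0,0,0]},{"xyz":[0,0,0],"dr":[0,0,0]},{"xyz":[0,0,0],"dr":[0,0,0]},{"xyz":[0,0,0],"dr":[0,0,0]}]}}

```text
clock: 34.5
tool_pos: [0.3426, 0.2367, 0.121]
ee_rot: [0.001, 0.492, 0.87, -0.0]
ft_force: [0.0, -0.2, 0.5]
gripper_width: 0.0401
grip_force: 0.0
```

```bash
cat >> h.py <<'E'
def coasters(c):
    im=c["pixels"].astype(int); r,g,b=im[...,0],im[...,1],im[...,2]
    m=((r>1.8*g)&(r>1.5*b)&(r<190)&(r>40)&(abs(g-b)<25)&(g<75)).astype(np.uint8); k=np.zeros_like(m); k[125:215,240:390]=1; m=cv2.resize(m*k*255,None,fx=4,fy=4,interpolation=1); m=(m>127).astype(np.uint8)
    for q in cv2.findContours(m,0,1)[0]:
        if cv2.contourArea(q)/16<100: continue
        bx=cv2.boxPoints(cv2.minAreaRect(q)); w=np.array([p2w(c,(u+.5)/4-.5,(v+.5)/4-.5,.010) for u,v in bx])
        e=w[1]-w[0]; e2=w[2]-w[1]; print("coaster",w.mean(0).round(4),"sides",np.linalg.norm(e).round(4),np.linalg.norm(e2).round(4),"yaw",np.degrees(np.arctan2(e[1],e[0])).round(1)%90,"area",cv2.contourArea(q)/16)
E
python3 -c "
from h import *
go(.3417,.2383,.067,31)
c=cam('top'); coasters(c); crop(c,'t2.png',150,120,400,270,3)"
```

```text
turn [0.01 0.02 0.  ] shift0 [0.08 0.   2.16] then shift [0.07 0.   2.16] t 34.5 q [ 0.33 -0.19  2.22 -0.    1.11 -0.21] w 0.0401 f [ 0.  -0.2  0.5]
coaster [0.5621 0.0584] sides 0.1302 0.1952 yaw 86.5 area 1741.90625
coaster [ 0.5704 -0.1573] sides 0.0979 0.0984 yaw 75.0 area 897.46875
```

View pics/t2.png

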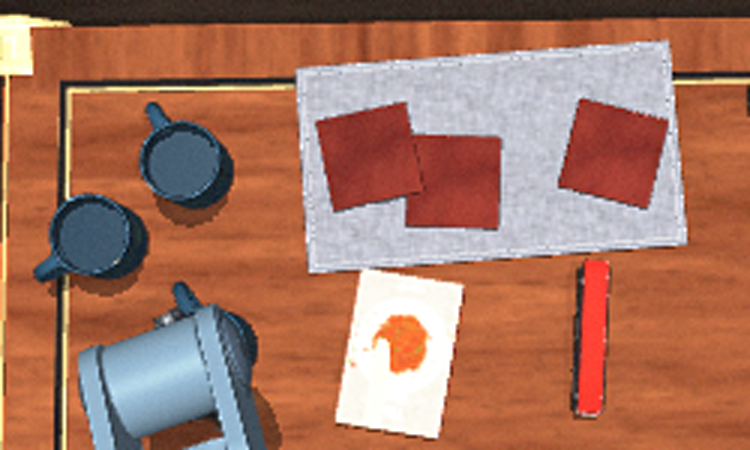

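Coaster 2 has been knocked aside, to about (453,182) in the crop. Coaster 3's right corner (424,190) now overlaps it by about 15 mm. I'll push coaster 3 to the left (+y) with both fingertips against its right edge.

```bash
python3 -c "
from h import *
c=cam('top')
f=lambda u,v,z:p2w(c,(u+.5)/3-.5+150,(v+.5)/3-.5+120,z)
P3=np.array([f(u,v,.012) for u,v in [(317,122),(405,102),(424,190),(335,211)]]); P2=np.array([f(u,v,.010) for u,v in [(412,135),(501,137),(498,229),(405,227)]])
print(P3.round(4),P3.mean(0),[np.linalg.norm(P3[i]-P3[i-1]).round(3) for i in range(4)]); print(P2.round(4),P2.mean(0),[np.linalg.norm(P2[i]-P2[i-1]).round(3) for i in range(4)])
e=P3[1]-P3[2]; print('edge dir',np.degrees(np.arctan2(e[1],e[0])),'mid',(P3[1]+P3[2])/2)
print('mat',[f(u,v,.004).round(3) for u,v in [(297,70),(668,41),(686,242),(311,271)]])
go(.45,.15,.15,12)"
```

```text
[[0.6071 0.1537]
 [0.6271 0.0609]
 [0.5334 0.0418]
 [0.5126 0.1351]] [0.5700516  0.09786842] [np.float64(0.096), np.float64(0.095), np.float64(0.096), np.float64(0.096)]
[[ 0.5922  0.0539]
 [ 0.5888 -0.0397]
 [ 0.4915 -0.0351]
 [ 0.4949  0.0622]] [0.54183432 0.01031134] [np.float64(0.098), np.float64(0.094), np.float64(0.097), np.float64(0.097)]
edge dir 11.514972697257347 mid [0.58027448 0.0513648 ]
mat [array([0.665, 0.176]), array([ 0.691, -0.219]), array([ 0.476, -0.232]), array([0.451, 0.161])]
turn [0.01 0.02 3.81] shift0 [-5.2   1.9  -1.15] then shift [-4.29  3.49 -1.16] t 34.6 q [ 0.33 -0.19  2.22 -0.    1.11 -0.21] w 0.04 f [-0.6  0.2  0.5]
```

Call:
{"api": "drive_tool", "payload": {"series": [{"xyz":[0,0,-0.3],"dr":[0,0,0.98]},{"xyz":[0,0,0],"dr":[0,0,0.98]},{"xyz":[0,0,0],"dr":[0,0,0.98]},{"xyz":[0,0,0],"dr":[0,0,0.97]},{"xyz":[0,0,0],"dr":[0,0,0]},{"xyz":[0,0,0],"dr":[0,0,0]},{"xyz":[0,0,0],"dr":[0,0,0]},{"xyz":[0,0,0],"dr":[0,0,0]}], "hand": 0}}

```text
clock: 35.27
tool_pos: [0.3418, 0.2369, 0.128]
ee_rot: [0.001, 0.632, 0.775, -0.0]
ft_force: [0.3, -0.6, 1.0]
gripper_width: 0.0
grip_force: 0.0
```

```bash
python3 -c "
from h import *
go(.589,.012,.05,11.5)"
```

```text
turn [0.   0.02 0.02] shift0 [-10.79   7.88   3.14] then shift [-10.79   7.9    3.12] t 35.3 q [ 0.33 -0.21  2.22 -0.    1.13  0.13] w 0.0 f [ 0.3 -0.6  1. ]
```

Call:
{"api": "drive_tool", "payload": {"series": [{"xyz":[-0.9,0.66,0],"dr":[0,0,0]},{"xyz":[-0.9,0.66,0],"dr":[0,0,0]},{"xyz":[-0.9,0.66,0],"dr":[0,0,0]},{"xyz":[-0.9,0.66,0],"dr":[0,0,0]},{"xyz":[-0.9,0.66,0],"dr":[0,0,0]},{"xyz":[-0.9,0.66,0],"dr":[0,0,0]},{"xyz":[-0.9,0.66,0],"dr":[0,0,0]},{"xyz":[-0.9,0.66,0],"dr":[0,0,0]}]}}

```text
clock: 35.93
tool_pos: [0.5079, 0.0857, 0.1282]
ee_rot: [0.001, 0.632, 0.775, -0.0]
ft_force: [-0.5, -0.2, -1.0]
gripper_width: -0.0001
grip_force: 0.0
```

Call:
{"api": "drive_tool", "payload": {"series": [{"xyz":[-0.9,0.66,0],"dr":[0,0,0]},{"xyz":[-0.9,0.66,0],"dr":[0,0,0]},{"xyz":[-0.9,0.66,0.4],"dr":[0,0,0]},{"xyz":[-0.9,0.66,0.7],"dr":[0,0,0]},{"xyz":[0,0,0.7],"dr":[0,0,0]},{"xyz":[0,0,0.7],"dr":[0,0,0]},{"xyz":[0,0,0.62],"dr":[0,0,0]},{"xyz":[0,0,0],"dr":[0,0,0]}]}}

```text
clock: 36.6
tool_pos: [0.587, 0.0119, 0.0466]
ee_rot: [-0.002, 0.632, 0.775, -0.002]
ft_force: [-0.3, 0.2, -0.7]
gripper_width: 0.0002
grip_force: 0.0
```

Call:
{"api": "drive_tool", "payload": {"series": [{"xyz":[0,0,0],"dr":[0,0,0]},{"xyz":[0,0,0.3],"dr":[0,0,0]},{"xyz":[0,0,0.3],"dr":[0,0,0]},{"xyz":[0,0,0.3],"dr":[0,0,0]},{"xyz":[0,0,0.3],"dr":[0,0,0]},{"xyz":[0,0,0],"dr":[0,0,0]},{"xyz":[0,0,0],"dr":[0,0,0]},{"xyz":[0,0,0],"dr":[0,0,0]}]}}

```text
clock: 37.27
tool_pos: [0.5898, 0.0117, 0.0205]
ee_rot: [0.001, 0.633, 0.774, -0.0]
ft_force: [0.8, 0.2, 0.1]
gripper_width: -0.0002
grip_force: 0.0
```

```bash
python3 -c "
from h import *
go(.589,.012,.012,11.5)"
```

```text
turn [0.   0.02 0.  ] shift0 [ 0.02 -0.03  0.34] then shift [ 0.02 -0.03  0.34] t 37.3 q [-0.17  0.39  1.81 -0.    0.94 -0.37] w -0.0002 f [0.8 0.2 0.1]
```

Call:
{"api": "drive_tool", "payload": {"series": [{"xyz":[0,0,0.15],"dr":[0,0,0]},{"xyz":[0,0,0.18],"dr":[0,0,0]},{"xyz":[0,0,0],"dr":[0,0,0]},{"xyz":[0.2,0,0],"dr":[0,0,0]},{"xyz":[0.2,0,0],"dr":[0,0,0]},{"xyz":[0.2,0,0],"dr":[0,0,0]},{"xyz":[0.2,0,0],"dr":[0,0,0]},{"xyz":[0.2,0,0],"dr":[0,0,0]}]}}

```text
clock: 37.93
tool_pos: [0.5846, 0.0369, 0.0123]
ee_rot: [0.001, 0.632, 0.775, -0.0]
ft_force: [-0.1, -1.1, -0.0]
gripper_width: 0.0
grip_force: 0.0
```

Call:
{"api": "drive_tool", "payload": {"series": [{"xyz":[0.2,0,0],"dr":[0,0,0]},{"xyz":[0.2,0,0],"dr":[0,0,0]},{"xyz":[0.2,0,0],"dr":[0,0,0]},{"xyz":[0.2,0,0],"dr":[0,0,0]},{"xyz":[0.2,0,0],"dr":[0,0,0]},{"xyz":[0,0,0],"dr":[0,0,0]},{"xyz":[0,0,0],"dr":[0,0,0]},{"xyz":[0,0,0],"dr":[0,0,0]}]}}

```text
clock: 38.6
tool_pos: [0.5797, 0.0606, 0.0121]
ee_rot: [0.001, 0.633, 0.774, -0.0]
ft_force: [-0.2, -0.0, -0.8]
gripper_width: 0.0001
grip_force: 0.0
```

```bash
python3 -c "
from h import *
go(.589,.012,.012,11.5)
s=cam('side');c=cam('top')
a=cv2.resize(s['pixels'][175:255,290:400,::-1],None,fx=4,fy=4,interpolation=2); b=cv2.resize(c['pixels'][130:210,240:330,::-1],None,fx=4,fy=4,interpolation=2)
cv2.imwrite('pics/p5.png',np.hstack([a,b]))"
```

```text
turn [0.   0.02 0.  ] shift0 [-1.98 -0.02  0.01] then shift [-1.98 -0.02  0.  ] t 38.6 q [-0.09  0.39  1.83 -0.    0.92 -0.29] w 0.0001 f [-0.2 -0.  -0.8]
```

View pics/p5.png

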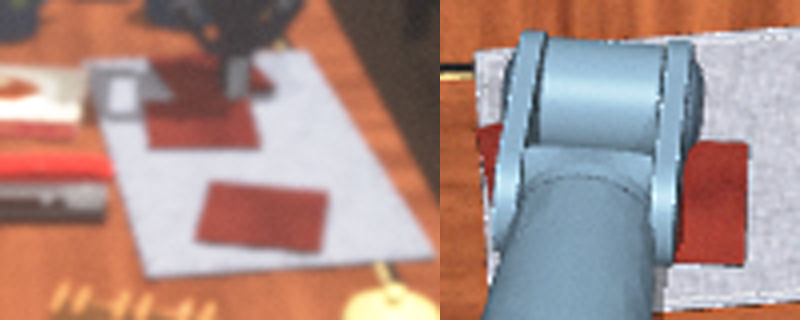

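Call:
{"api": "drive_tool", "payload": {"series": [{"xyz":[0,0,-0.6],"dr":[0,0,0]},{"xyz":[0,0,-0.8],"dr":[0,0,0]},{"xyz":[0,0,-0.8],"dr":[0,0,0]},{"xyz":[0,0,-0.8],"dr":[0,0,0]},{"xyz":[0,0,-0.8],"dr":[0,0,0]},{"xyz":[0,0,-0.8],"dr":[0,0,0]},{"xyz":[0.88,-0.79,0],"dr":[0,0,0]},{"xyz":[0.88,-0.79,0],"dr":[0,0,0]}], "hand": 40}}

```text
clock: 39.37
tool_pos: [0.5337, 0.0955, 0.1292]
ee_rot: [0.002, 0.634, 0.774, 0.001]
ft_force: [-0.5, 1.1, -0.0]
gripper_width: 0.0399
grip_force: 0.0
```

Call:
{"api": "drive_tool", "payload": {"series": [{"xyz":[0.88,-0.79,0],"dr":[0,0,0]},{"xyz":[0.88,-0.79,0],"dr":[0,0,0]},{"xyz":[0.88,-0.79,0],"dr":[0,0,0]},{"xyz":[0.88,-0.79,0],"dr":[0,0,0]},{"xyz":[0.88,-0.79,0],"dr":[0,0,0]},{"xyz":[0.88,-0.79,0],"dr":[0,0,0]},{"xyz":[0.88,-0.79,0],"dr":[0,0,0]},{"xyz":[0.94,-0.8,0],"dr":[0,0,0]}]}}

```text
clock: 40.03
tool_pos: [0.3406, 0.2388, 0.1268]
ee_rot: [0.001, 0.633, 0.774, -0.0]
ft_force: [1.4, 0.8, 0.1]
gripper_width: 0.0399
grip_force: 0.0
```

Call:
{"api": "drive_tool", "payload": {"series": [{"xyz":[0,0,0],"dr":[0,0,-0.98]},{"xyz":[0,0,0],"dr":[0,0,-0.98]},{"xyz":[0,0,0],"dr":[0,0,-0.98]},{"xyz":[0,0,0],"dr":[0,0,-0.96]},{"xyz":[0,0,0],"dr":[0,0,0]},{"xyz":[0,0,0],"dr":[0,0,0]},{"xyz":[0,0,0],"dr":[0,0,0]},{"xyz":[0,0,0],"dr":[0,0,0]}]}}

```text
clock: 40.7
tool_pos: [0.3417, 0.2383, 0.1267]
ee_rot: [0.001, 0.493, 0.87, -0.0]
ft_force: [-0.5, -0.6, -0.6]
gripper_width: 0.0399
grip_force: 0.0
```

```bash
python3 -c "
from h import *
go(.3417,.2383,.067,31)
c=cam('top'); coasters(c); crop(c,'t3.png',150,120,400,270,3)"
```

```text
turn [-0.    0.02 -0.01] shift0 [0.   0.   2.39] then shift [-0.   -0.    2.39] t 40.7 q [ 0.34 -0.2   2.22 -0.    1.13 -0.2 ] w 0.0399 f [-0.5 -0.6 -0.6]
coaster [0.5431 0.0113] sides 0.0988 0.0985 yaw 87.3 area 901.46875
coaster [0.5656 0.1197] sides 0.1002 0.0987 yaw 11.700000000000003 area 904.21875
coaster [ 0.5704 -0.1573] sides 0.0979 0.0984 yaw 75.0 area 897.40625
```

View pics/t3.png

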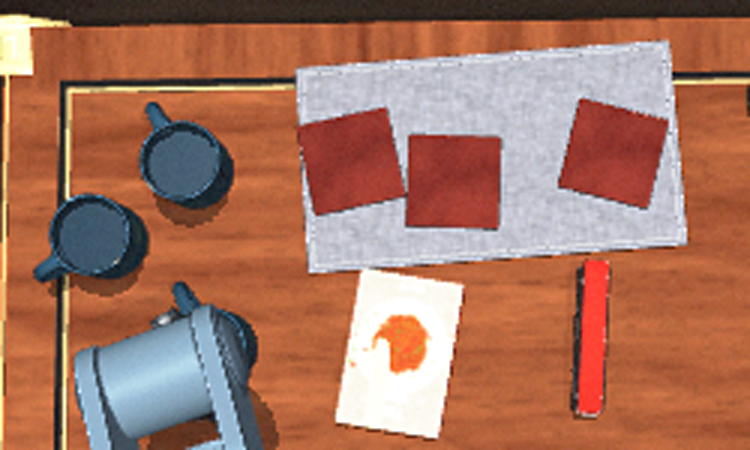

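Coaster 3's corner (405,192) now only just clears coaster 2. To be sure nothing overlaps, I'll push about 10 mm more at the same height.

Call:
{"api": "drive_tool", "payload": {"series": [{"xyz":[0,0,0],"dr":[0,0,0.98]},{"xyz":[0,0,0],"dr":[0,0,0.98]},{"xyz":[0,0,0],"dr":[0,0,0.98]},{"xyz":[0,0,0],"dr":[0,0,0.96]},{"xyz":[-0.9,0.76,0],"dr":[0,0,0]},{"xyz":[-0.9,0.76,0],"dr":[0,0,0]},{"xyz":[-0.9,0.76,0],"dr":[0,0,0]},{"xyz":[-0.9,0.76,0],"dr":[0,0,0]}], "hand": 0}}

```text
clock: 41.42
tool_pos: [0.435, 0.1645, 0.1269]
ee_rot: [0.001, 0.633, 0.774, -0.0]
ft_force: [0.1, -0.1, 0.4]
gripper_width: 0.0003
grip_force: 0.0
```

Call:
{"api": "drive_tool", "payload": {"series": [{"xyz":[-0.9,0.76,0],"dr":[0,0,0]},{"xyz":[-0.9,0.76,0],"dr":[0,0,0]},{"xyz":[-0.9,0.76,0],"dr":[0,0,0]},{"xyz":[-0.9,0.76,0],"dr":[0,0,0]},{"xyz":[-0.9,0.76,0],"dr":[0,0,0]},{"xyz":[-0.9,0.76,0],"dr":[0,0,0]},{"xyz":[0,0,0],"dr":[0,0,0]},{"xyz":[0,0,0],"dr":[0,0,0]}]}}

```text
clock: 42.08
tool_pos: [0.5734, 0.0549, 0.1269]
ee_rot: [0.0, 0.634, 0.774, -0.0]
ft_force: [-0.9, 0.2, -0.2]
gripper_width: -0.0001
grip_force: 0.0
```

```bash
python3 -c "
from h import *
go(.583,.046,.02,11.5)"
```

```text
turn [-0.    0.01 -0.03] shift0 [-0.42  0.31  4.28] then shift [-0.42  0.3   4.27] t 42.1 q [-0.1   0.19  1.82 -0.    1.13 -0.3 ] w -0.0001 f [-0.9  0.2 -0.2]
```

Call:
{"api": "drive_tool", "payload": {"series": [{"xyz":[-0.42,0.3,0.6],"dr":[0,0,0]},{"xyz":[0,0,0.8],"dr":[0,0,0]},{"xyz":[0,0,0.8],"dr":[0,0,0]},{"xyz":[0,0,0.8],"dr":[0,0,0]},{"xyz":[0,0,0.6],"dr":[0,0,0]},{"xyz":[0,0,0.4],"dr":[0,0,0]},{"xyz":[0,0,0.27],"dr":[0,0,0]},{"xyz":[0,0,0],"dr":[0,0,0]}]}}

```text
clock: 42.75
tool_pos: [0.5809, 0.0475, 0.0191]
ee_rot: [-0.001, 0.632, 0.775, -0.001]
ft_force: [0.3, 1.0, 0.1]
gripper_width: -0.0002
grip_force: 0.0
```

Call:
{"api": "drive_tool", "payload": {"series": [{"xyz":[0,0,0.16],"dr":[0,0,0]},{"xyz":[0,0,0.16],"dr":[0,0,0]},{"xyz":[0,0,0],"dr":[0,0,0]},{"xyz":[0.2,0,0],"dr":[0,0,0]},{"xyz":[0.2,0,0],"dr":[0,0,0]},{"xyz":[0.2,0,0],"dr":[0,0,0]},{"xyz":[0.2,0,0],"dr":[0,0,0]},{"xyz":[0.2,0,0],"dr":[0,0,0]}]}}

```text
clock: 43.42
tool_pos: [0.5772, 0.0721, 0.0125]
ee_rot: [0.001, 0.632, 0.775, -0.0]
ft_force: [0.2, 0.3, -0.5]
gripper_width: 0.0
grip_force: 0.0
```

Call:
{"api": "drive_tool", "payload": {"series": [{"xyz":[0,0,0],"dr":[0,0,0]},{"xyz":[0,0,-0.6],"dr":[0,0,0]},{"xyz":[0,0,-0.8],"dr":[0,0,0]},{"xyz":[0,0,-0.8],"dr":[0,0,0]},{"xyz":[0,0,-0.8],"dr":[0,0,0]},{"xyz":[0,0,-0.8],"dr":[0,0,0]},{"xyz":[0,0,-0.8],"dr":[0,0,0]},{"xyz":[0,0,0],"dr":[0,0,0]}], "hand": 40}}

```text
clock: 44.08
tool_pos: [0.5801, 0.0714, 0.132]
ee_rot: [0.004, 0.633, 0.775, 0.002]
ft_force: [-0.3, -0.1, 0.7]
gripper_width: 0.0401
grip_force: 0.0
```

```bash
python3 -c "
from h import *
go(.3417,.2383,.126,31)"
```

```text
turn [ 0.08  0.06 -3.9 ] shift0 [ 8.45 -8.01  0.14] then shift [10.63 -4.74  0.24] t 44.1 q [-0.07  0.2   1.81 -0.    1.13 -0.27] w 0.0401 f [-0.3 -0.1  0.7]
```

Call:
{"api": "drive_tool", "payload": {"series": [{"xyz":[0.84,-0.8,0],"dr":[0.05,0.05,0]},{"xyz":[0.84,-0.8,0],"dr":[0,0,0]},{"xyz":[0.84,-0.8,0],"dr":[0,0,0]},{"xyz":[0.84,-0.8,0],"dr":[0,0,0]},{"xyz":[0.84,-0.8,0],"dr":[0,0,0]},{"xyz":[0.84,-0.8,0],"dr":[0,0,0]},{"xyz":[0.84,-0.8,0],"dr":[0,0,0]},{"xyz":[0.84,-0.8,0],"dr":[0,0,0]}]}}

```text
clock: 44.75
tool_pos: [0.3851, 0.2047, 0.1273]
ee_rot: [-0.003, 0.633, 0.774, -0.001]
ft_force: [0.2, -0.1, 0.2]
gripper_width: 0.0399
grip_force: 0.0
```

Call:
{"api": "drive_tool", "payload": {"series": [{"xyz":[0.84,-0.8,0],"dr":[0,0,0]},{"xyz":[0.84,-0.8,0],"dr":[0,0,0]},{"xyz":[0,0,0],"dr":[0,0,-0.98]},{"xyz":[0,0,0],"dr":[0,0,-0.98]},{"xyz":[0,0,0],"dr":[0,0,-0.98]},{"xyz":[0,0,0],"dr":[0,0,-0.96]},{"xyz":[0,0,0],"dr":[0,0,0]},{"xyz":[0,0,0],"dr":[0,0,0]}]}}

```text
clock: 45.42
tool_pos: [0.3389, 0.2373, 0.128]
ee_rot: [-0.003, 0.493, 0.87, -0.001]
ft_force: [1.1, -0.0, 0.2]
gripper_width: 0.0401
grip_force: 0.0
```

```bash
python3 -c "
from h import *
go(.3417,.2383,.067,31)
c=cam('top'); coasters(c); cv2.imwrite('pics/t4raw.png',c['pixels'])"
```

```text
turn [-0.05 -0.05 -0.02] shift0 [-0.03  0.13  2.44] then shift [-0.02  0.12  2.44] t 45.4 q [ 0.33 -0.21  2.22  0.    1.14 -0.21] w 0.0401 f [ 1.1 -0.   0.2]
coaster [0.543  0.0114] sides 0.0987 0.0986 yaw 87.2 area 900.40625
coaster [0.5654 0.1196] sides 0.1 0.0987 yaw 11.900000000000006 area 905.125
coaster [ 0.5704 -0.1573] sides 0.0979 0.0984 yaw 75.0 area 893.5625
```

The extra push slid over without moving coaster 3, so it is flat and clear. Now I'll pick the nearest mug (C).

Call:
{"api": "drive_tool", "payload": {"series": [{"xyz":[-0.02,0.12,0.4],"dr":[-0.05,-0.05,0]},{"xyz":[0,0,0.4],"dr":[0,0,0]},{"xyz":[0,0,0.4],"dr":[0,0,0]},{"xyz":[0,0,0.4],"dr":[0,0,0]},{"xyz":[0,0,0.4],"dr":[0,0,0]},{"xyz":[0,0,0.4],"dr":[0,0,0]},{"xyz":[0,0,0],"dr":[0,0,0]},{"xyz":[0,0,0],"dr":[0,0,0]}]}}

```text
clock: 46.13
tool_pos: [0.3415, 0.2384, 0.0677]
ee_rot: [-0.0, 0.492, 0.87, -0.0]
ft_force: [-0.1, 0.1, 0.4]
gripper_width: 0.04
grip_force: 0.0
```

Call:
{"api": "drive_tool", "payload": {"series": [{"xyz":[0,0,0],"dr":[0,0,0]},{"xyz":[0,0,0],"dr":[0,0,0]},{"xyz":[0,0,0],"dr":[0,0,0]},{"xyz":[0,0,0],"dr":[0,0,0]},{"xyz":[0,0,0],"dr":[0,0,0]},{"xyz":[0,0,0],"dr":[0,0,0]},{"xyz":[0,0,0],"dr":[0,0,0]},{"xyz":[0,0,0],"dr":[0,0,0]}], "hand": 2, "newtons": 40}}

```text
clock: 46.8
tool_pos: [0.3429, 0.2391, 0.0695]
ee_rot: [0.001, 0.492, 0.87, 0.002]
ft_force: [-3.1, 2.0, 5.6]
gripper_width: 0.0048
grip_force: 39.7
```

Call:
{"api": "drive_tool", "payload": {"series": [{"xyz":[0,0,-0.2],"dr":[0,0,0]},{"xyz":[0,0,-0.4],"dr":[0,0,0]},{"xyz":[0,0,-0.5],"dr":[0,0,0]},{"xyz":[0,0,-0.5],"dr":[0,0,0]},{"xyz":[0,0,-0.4],"dr":[0,0,0]},{"xyz":[0,0,0],"dr":[0,0,0]},{"xyz":[0,0,0],"dr":[0,0,0]},{"xyz":[0,0,0],"dr":[0,0,0]}]}}

```text
clock: 47.47
tool_pos: [0.3415, 0.2383, 0.1179]
ee_rot: [0.0, 0.492, 0.87, -0.0]
ft_force: [-0.5, -0.4, -3.9]
gripper_width: 0.0044
grip_force: 38.9
```

```bash
python3 -c "
from h import *
go(.5413,-.1748,.11,31)"
```

```text
turn [-0.  0.  0.] shift0 [-18.28  -1.66   0.32] then shift [-18.28  -1.66   0.32] t 47.5 q [ 0.34 -0.19  2.22 -0.    1.11 -0.21] w 0.0044 f [-0.5 -0.4 -3.9]
```

Call:
{"api": "drive_tool", "payload": {"series": [{"xyz":[0,0,-0.5],"dr":[0,0,0]},{"xyz":[-0.4,-0.04,-0.3],"dr":[0,0,0]},{"xyz":[-0.7,-0.06,0],"dr":[0,0,0]},{"xyz":[-0.8,-0.07,0],"dr":[0,0,0]},{"xyz":[-0.8,-0.07,0],"dr":[0,0,0]},{"xyz":[-0.8,-0.07,0],"dr":[0,0,0]},{"xyz":[-0.8,-0.07,0],"dr":[0,0,0]},{"xyz":[-0.8,-0.07,0],"dr":[0,0,0]}]}}

```text
clock: 48.13
tool_pos: [0.3983, 0.1219, 0.1382]
ee_rot: [0.0, 0.492, 0.87, 0.0]
ft_force: [-0.1, 0.1, -2.1]
gripper_width: 0.0046
grip_force: 39.0
```

Call:
{"api": "drive_tool", "payload": {"series": [{"xyz":[-0.8,-0.07,0],"dr":[0,0,0]},{"xyz":[-0.8,-0.07,0],"dr":[0,0,0]},{"xyz":[-0.8,-0.07,0],"dr":[0,0,0]},{"xyz":[-0.8,-0.07,0],"dr":[0,0,0]},{"xyz":[-0.8,-0.07,0],"dr":[0,0,0]},{"xyz":[-0.8,-0.07,0],"dr":[0,0,0]},{"xyz":[-0.8,-0.07,0],"dr":[0,0,0]},{"xyz":[-0.8,-0.07,0],"dr":[0,0,0]}]}}

```text
clock: 48.8
tool_pos: [0.4685, -0.0226, 0.1381]
ee_rot: [0.0, 0.492, 0.87, 0.0]
ft_force: [0.4, 0.0, -2.7]
gripper_width: 0.0046
grip_force: 39.0
```

Call:
{"api": "drive_tool", "payload": {"series": [{"xyz":[-0.8,-0.07,0],"dr":[0,0,0]},{"xyz":[-0.8,-0.07,0],"dr":[0,0,0]},{"xyz":[-0.8,-0.07,0],"dr":[0,0,0]},{"xyz":[-0.8,-0.07,0],"dr":[0,0,0]},{"xyz":[-0.8,-0.07,0],"dr":[0,0,0]},{"xyz":[-0.5,-0.05,0],"dr":[0,0,0]},{"xyz":[0,0,0],"dr":[0,0,0]},{"xyz":[0,0,0],"dr":[0,0,0]}]}}

```text
clock: 49.47
tool_pos: [0.5176, -0.1229, 0.1382]
ee_rot: [-0.0, 0.493, 0.87, 0.001]
ft_force: [0.1, 0.5, -2.1]
gripper_width: 0.0043
grip_force: 39.2
```

```bash
python3 -c "
from h import *
go(.5413,-.1748,.082,31)
s=cam('side'); crop(s,'m1.png',270,130,400,240,4)"
```

```text
turn [ 0.01 -0.01 -0.01] shift0 [-2.27 -0.26  2.24] then shift [-2.27 -0.26  2.25] t 49.5 q [-0.45  0.08  1.93  0.    1.14 -0.99] w 0.0043 f [ 0.1  0.5 -2.1]
```

View pics/m1.png

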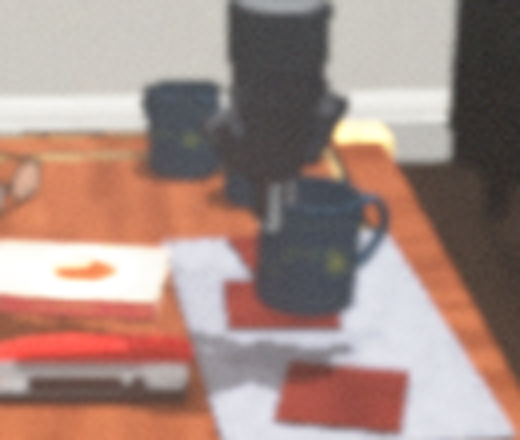

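The mug hangs upright. I'll carry it on to coaster 1 and lower it.

Call:
{"api": "drive_tool", "payload": {"series": [{"xyz":[-0.7,-0.08,0],"dr":[0,0,0]},{"xyz":[-0.8,-0.09,0],"dr":[0,0,0]},{"xyz":[-0.77,-0.09,0],"dr":[0,0,0]},{"xyz":[0,0,0.4],"dr":[0,0,0]},{"xyz":[0,0,0.5],"dr":[0,0,0]},{"xyz":[0,0,0.5],"dr":[0,0,0]},{"xyz":[0,0,0.3],"dr":[0,0,0]},{"xyz":[0,0,0],"dr":[0,0,0]}]}}

```text
clock: 50.18
tool_pos: [0.5393, -0.1723, 0.0927]
ee_rot: [-0.003, 0.492, 0.871, 0.001]
ft_force: [0.1, -0.4, -3.1]
gripper_width: 0.0047
grip_force: 39.5
```

```bash
python3 -c "
from h import *
go(.5413,-.1748,.079,31)
c=cam('top');coasters(c)"
```

```text
turn [-0.02 -0.06  0.01] shift0 [-0.13  0.02  0.55] then shift [-0.13  0.02  0.55] t 50.2 q [-0.51  0.22  1.86  0.    1.07 -1.05] w 0.0047 f [ 0.1 -0.4 -3.1]
coaster [0.5431 0.0113] sides 0.0987 0.0985 yaw 87.5 area 903.4375
coaster [0.5655 0.1194] sides 0.0997 0.0987 yaw 11.900000000000006 area 905.125
```

Call:
{"api": "drive_tool", "payload": {"series": [{"xyz":[-0.13,0.02,0.15],"dr":[-0.02,-0.06,0]},{"xyz":[0,0,0.15],"dr":[0,0,0]},{"xyz":[0,0,0.15],"dr":[0,0,0]},{"xyz":[0,0,0.1],"dr":[0,0,0]},{"xyz":[0,0,0],"dr":[0,0,0]},{"xyz":[0,0,0],"dr":[0,0,0]},{"xyz":[0,0,0],"dr":[0,0,0]},{"xyz":[0,0,0],"dr":[0,0,0]}]}}

```text
clock: 50.9
tool_pos: [0.5439, -0.177, 0.0825]
ee_rot: [0.003, 0.492, 0.87, 0.0]
ft_force: [-0.1, 0.8, -2.9]
gripper_width: 0.0049
grip_force: 39.4
```

```bash
cat >> h.py <<'E'
def mugs(c,boxes):
    for x0,y0,x1,y1 in boxes:
        g=cv2.cvtColor(cv2.resize(c["pixels"][y0:y1,x0:x1],None,fx=8,fy=8,interpolation=2),cv2.COLOR_RGB2GRAY)
        h=cv2.HoughCircles(g,cv2.HOUGH_GRADIENT_ALT,1,20,param1=150,param2=.5,minRadius=100,maxRadius=124)
        for u,v,r in ([] if h is None else h[0][:4]):
            p=p2w(c,(u+.5)/8-.5+x0,(v+.5)/8-.5+y0,.091); print("mug",p.round(4),"r mm",round(r/8/c["f"]*1510,1))
E
python3 -c "
from h import *
go(.5413,-.1748,.079,31)
c=cam('top');mugs(c,[(185,145,240,200),(155,170,210,225)])"
```

```text
turn [0.04 0.06 0.  ] shift0 [ 0.13 -0.04  0.14] then shift [ 0.13 -0.04  0.14] t 50.9 q [-0.51  0.24  1.86  0.    1.04 -1.05] w 0.0049 f [-0.1  0.8 -2.9]
mug [0.4777 0.3557] r mm 41.6
```

Call:
{"api": "drive_tool", "payload": {"series": [{"xyz":[0.12,-0.04,0.05],"dr":[0.04,0.06,0]},{"xyz":[0,0,0.05],"dr":[0,0,0]},{"xyz":[0,0,0.05],"dr":[0,0,0]},{"xyz":[0,0,0],"dr":[0,0,0]},{"xyz":[0,0,0],"dr":[0,0,0]},{"xyz":[0,0,0],"dr":[0,0,0]},{"xyz":[0,0,0],"dr":[0,0,0]},{"xyz":[0,0,0],"dr":[0,0,0]}]}}

```text
clock: 51.62
tool_pos: [0.5422, -0.1762, 0.0806]
ee_rot: [0.001, 0.492, 0.87, -0.001]
ft_force: [-4.2, -2.6, 7.9]
gripper_width: 0.0047
grip_force: 42.8
```

```bash
cat >> h.py <<'E'
from scipy.optimize import minimize
def mugfit(c,x,y,hd,z=0,handle=True):
    im=cv2.resize(c["pixels"],None,fx=4,fy=4,interpolation=2).astype(int); r,g,b=im[...,0],im[...,1],im[...,2]
    u,v=(w2p(c,[x,y,z+.05])*4).astype(int); S=np.s_[max(v-160,0):v+160,max(u-160,0):u+160]
    w=np.zeros(b.shape,np.uint8); cv2.circle(w,(int(u),int(v)),110,1,-1); m=((b>r+3)&(b<170)&(w>0))[S]
    th=np.linspace(0,2*np.pi,40)
    def pred(p):
        x,y=p[:2]; M=hullmask(c,[(x+rr*np.cos(t),y+rr*np.sin(t),z+zz) for rr,zz in((.041,.091),(.039,0)) for t in th])
        if handle: M=np.maximum(M,hullmask(c,box(Tz(x,y,p[2],z),(.035,-.0065,.022),(.074,.0065,.072))))
        return M[S]>0
    f=lambda p:-(pred(p)&m).sum()/((pred(p)|m)).sum()
    h=np.radians(hd); s=[[x,y,h],[x+.006,y,h],[x,y+.006,h],[x,y,h+.15]]
    o=minimize(f,s[0],method="Nelder-Mead",options=dict(initial_simplex=s,xatol=1e-4,fatol=1e-4)); print("mug",o.x[:2].round(4),"handle",np.degrees(o.x[2]).round(1),"iou",round(-o.fun,3)); return o.x
E
python3 -c "
from h import *
go(.5413,-.1748,.079,31)
c=cam('top');mugfit(c,.556,.281,30);mugfit(c,.484,.37,121)"
```

```text
turn [-0.    0.04  0.  ] shift0 [ 0.07 -0.    0.07] then shift [ 0.07 -0.    0.07] t 51.6 q [-0.51  0.25  1.86 -0.    1.04 -1.05] w 0.0047 f [-4.2 -2.6  7.9]
mug [0.5569 0.2829] handle 32.3 iou 0.878
mug [0.4847 0.373 ] handle 122.6 iou 0.866
```

Contact is confirmed and the mug fit agrees with my readings. I'll release and rise.

Call:
{"api": "drive_tool", "payload": {"series": [{"xyz":[0,0,0],"dr":[0,0,0]},{"xyz":[0,0,0],"dr":[0,0,0]},{"xyz":[0,0,0],"dr":[0,0,0]},{"xyz":[0,0,0],"dr":[0,0,0]},{"xyz":[0,0,0],"dr":[0,0,0]},{"xyz":[0,0,-0.3],"dr":[0,0,0]},{"xyz":[0,0,-0.5],"dr":[0,0,0]},{"xyz":[0,0,-0.6],"dr":[0,0,0]}], "hand": 40}}

```text
clock: 52.33
tool_pos: [0.5411, -0.1746, 0.1141]
ee_rot: [-0.001, 0.492, 0.87, -0.0]
ft_force: [-0.1, 0.0, 0.7]
gripper_width: 0.0397
grip_force: 0.0
```

Call:
{"api": "drive_tool", "payload": {"series": [{"xyz":[0,0,-0.8],"dr":[0,0,0]},{"xyz":[0.5,0,-0.5],"dr":[0,0,0]},{"xyz":[0.9,0.05,0],"dr":[0,0,0]},{"xyz":[0.9,0.05,0],"dr":[0,0,0]},{"xyz":[0.9,0.05,0],"dr":[0,0,0]},{"xyz":[0.9,0.05,0],"dr":[0,0,0]},{"xyz":[0.9,0.05,0],"dr":[0,0,0]},{"xyz":[0.9,0.05,0],"dr":[0,0,0]}]}}

```text
clock: 53.0
tool_pos: [0.4718, -0.0439, 0.1474]
ee_rot: [0.001, 0.492, 0.87, -0.0]
ft_force: [0.4, -0.8, 0.2]
gripper_width: 0.0399
grip_force: 0.0
```

```bash
python3 -c "
from h import *
go(.5278,.2654,.125,31)
c=cam('top');mugfit(c,.5704,-.1573,27,.01);mugfit(c,.5704,-.1573,27,.01,False)
coasters(c)"
```

```text
turn [0.01 0.02 0.  ] shift0 [9.45 8.29 0.89] then shift [9.45 8.29 0.9 ] t 53.0 q [-0.33 -0.08  2.07 -0.    1.15 -0.87] w 0.0399 f [ 0.4 -0.8  0.2]
mug [ 0.5705 -0.1584] handle 21.6 iou 0.84
mug [ 0.5714 -0.1583] handle 31.3 iou 0.783
coaster [0.5448 0.0325] sides 0.0967 0.0562 yaw 87.2 area 298.53125
coaster [0.5654 0.1193] sides 0.0989 0.0988 yaw 12.200000000000003 area 901.28125
```

Mug C is within about 1 mm of its coaster's centre. Next is mug A.

Call:
{"api": "drive_tool", "payload": {"series": [{"xyz":[0.86,0.75,0],"dr":[0,0,0]},{"xyz":[0.86,0.75,0],"dr":[0,0,0]},{"xyz":[0.86,0.75,0],"dr":[0,0,0]},{"xyz":[0.86,0.75,0],"dr":[0,0,0]},{"xyz":[0.86,0.75,0],"dr":[0,0,0]},{"xyz":[0.86,0.75,0],"dr":[0,0,0]},{"xyz":[0.86,0.75,0],"dr":[0,0,0]},{"xyz":[0.86,0.75,0],"dr":[0,0,0]}]}}

```text
clock: 53.72
tool_pos: [0.5125, 0.1816, 0.1474]
ee_rot: [0.001, 0.492, 0.87, 0.0]
ft_force: [0.6, 0.4, 0.6]
gripper_width: 0.0399
grip_force: 0.0
```

Call:
{"api": "drive_tool", "payload": {"series": [{"xyz":[0.86,0.75,0],"dr":[0,0,0]},{"xyz":[0.86,0.75,0],"dr":[0,0,0]},{"xyz":[0.85,0.79,0],"dr":[0,0,0]},{"xyz":[0,0,0.4],"dr":[0,0,0]},{"xyz":[0,0,0.4],"dr":[0,0,0]},{"xyz":[0,0,0],"dr":[0,0,0]},{"xyz":[0,0,0],"dr":[0,0,0]},{"xyz":[0,0,0],"dr":[0,0,0]}]}}

```text
clock: 54.38
tool_pos: [0.5277, 0.2636, 0.126]
ee_rot: [-0.0, 0.493, 0.87, -0.0]
ft_force: [-0.5, -0.7, 0.2]
gripper_width: 0.0398
grip_force: 0.0
```

```bash
python3 -c "
from h import *
go(.5275,.2645,.068,31)
c=cam('top');coasters(c)"
```

```text
turn [-0.01  0.   -0.01] shift0 [0.03 0.01 2.32] then shift [0.03 0.01 2.32] t 54.4 q [ 0.27  0.22  1.79 -0.    1.13 -0.27] w 0.0398 f [-0.5 -0.7  0.2]
coaster [0.543  0.0114] sides 0.0985 0.0986 yaw 87.3 area 902.25
coaster [0.5654 0.1192] sides 0.0991 0.0988 yaw 12.200000000000003 area 901.21875
coaster [ 0.5704 -0.1573] sides 0.0979 0.0984 yaw 75.0 area 257.84375
```

Call:
{"api": "drive_tool", "payload": {"series": [{"xyz":[0.03,0.01,0.4],"dr":[0,0,0]},{"xyz":[0,0,0.4],"dr":[0,0,0]},{"xyz":[0,0,0.4],"dr":[0,0,0]},{"xyz":[0,0,0.4],"dr":[0,0,0]},{"xyz":[0,0,0.4],"dr":[0,0,0]},{"xyz":[0,0,0.32],"dr":[0,0,0]},{"xyz":[0,0,0],"dr":[0,0,0]},{"xyz":[0,0,0],"dr":[0,0,0]}]}}

```text
clock: 55.1
tool_pos: [0.5271, 0.2653, 0.0671]
ee_rot: [-0.001, 0.492, 0.87, -0.001]
ft_force: [-0.0, -0.8, 0.4]
gripper_width: 0.0399
grip_force: 0.0
```

Call:
{"api": "drive_tool", "payload": {"series": [{"xyz":[0,0,0],"dr":[0,0,0]},{"xyz":[0,0,0],"dr":[0,0,0]},{"xyz":[0,0,0],"dr":[0,0,0]},{"xyz":[0,0,0],"dr":[0,0,0]},{"xyz":[0,0,0],"dr":[0,0,0]},{"xyz":[0,0,0],"dr":[0,0,0]},{"xyz":[0,0,0],"dr":[0,0,0]},{"xyz":[0,0,0],"dr":[0,0,0]}], "hand": 2, "newtons": 40}}

```text
clock: 55.77
tool_pos: [0.5282, 0.2657, 0.0691]
ee_rot: [0.001, 0.492, 0.87, 0.0]
ft_force: [-2.3, 0.2, 6.1]
gripper_width: 0.0057
grip_force: 39.1
```

Call:
{"api": "drive_tool", "payload": {"series": [{"xyz":[0,0,-0.2],"dr":[0,0,0]},{"xyz":[0,0,-0.4],"dr":[0,0,0]},{"xyz":[0,0,-0.5],"dr":[0,0,0]},{"xyz":[0,0,-0.5],"dr":[0,0,0]},{"xyz":[0,0,-0.4],"dr":[0,0,0]},{"xyz":[0,0,0],"dr":[0,0,0]},{"xyz":[0,0,0],"dr":[0,0,0]},{"xyz":[0,0,0],"dr":[0,0,0]}]}}

```text
clock: 56.43
tool_pos: [0.5272, 0.2653, 0.1177]
ee_rot: [-0.0, 0.492, 0.87, -0.0]
ft_force: [0.5, 1.1, -2.6]
gripper_width: 0.0052
grip_force: 37.9
```

```bash
python3 -c "
from h import *
go(.5139,-.0061,.11,31)"
```

```text
turn [-0.01  0.    0.  ] shift0 [-9.03 -6.05  0.31] then shift [-9.03 -6.05  0.31] t 56.4 q [ 0.27  0.24  1.79 -0.    1.12 -0.27] w 0.0052 f [ 0.5  1.1 -2.6]
```

Call:
{"api": "drive_tool", "payload": {"series": [{"xyz":[-0.4,-0.27,0],"dr":[0,0,0]},{"xyz":[-0.7,-0.47,0],"dr":[0,0,0]},{"xyz":[-0.7,-0.47,0],"dr":[0,0,0]},{"xyz":[-0.7,-0.47,0],"dr":[0,0,0]},{"xyz":[-0.7,-0.47,0],"dr":[0,0,0]},{"xyz":[-0.7,-0.47,0],"dr":[0,0,0]},{"xyz":[-0.7,-0.47,0],"dr":[0,0,0]},{"xyz":[-0.7,-0.47,0],"dr":[0,0,0]}]}}

```text
clock: 57.1
tool_pos: [0.5186, 0.1043, 0.1171]
ee_rot: [-0.001, 0.492, 0.87, -0.001]
ft_force: [0.5, 0.0, -2.9]
gripper_width: 0.0055
grip_force: 37.9
```

Call:
{"api": "drive_tool", "payload": {"series": [{"xyz":[-0.7,-0.47,0],"dr":[0,0,0]},{"xyz":[-0.7,-0.47,0],"dr":[0,0,0]},{"xyz":[-0.7,-0.47,0],"dr":[0,0,0]},{"xyz":[-0.7,-0.47,0],"dr":[0,0,0]},{"xyz":[-0.6,-0.4,0],"dr":[0,0,0]},{"xyz":[-0.33,-0.21,0],"dr":[0,0,0]},{"xyz":[0,0,0],"dr":[0,0,0]},{"xyz":[0,0,0],"dr":[0,0,0]}]}}

```text
clock: 57.77
tool_pos: [0.5139, -0.0062, 0.1177]
ee_rot: [-0.0, 0.493, 0.87, -0.0]
ft_force: [-0.7, 0.3, -1.7]
gripper_width: 0.0055
grip_force: 37.9
```

Call:
{"api": "drive_tool", "payload": {"series": [{"xyz":[0,0,0.3],"dr":[0,0,0]},{"xyz":[0,0,0.4],"dr":[0,0,0]},{"xyz":[0,0,0.4],"dr":[0,0,0]},{"xyz":[0,0,0.2],"dr":[0,0,0]},{"xyz":[0,0,0],"dr":[0,0,0]},{"xyz":[0,0,0],"dr":[0,0,0]},{"xyz":[0,0,0],"dr":[0,0,0]},{"xyz":[0,0,0],"dr":[0,0,0]}]}}

```text
clock: 58.43
tool_pos: [0.5148, -0.006, 0.086]
ee_rot: [0.001, 0.492, 0.87, -0.0]
ft_force: [0.5, 0.2, -2.6]
gripper_width: 0.0052
grip_force: 37.9
```

```bash
python3 -c "
from h import *
go(.5139,-.0061,.079,31)"
```

```text
turn [0.   0.01 0.  ] shift0 [ 0.02 -0.03  0.28] then shift [ 0.02 -0.03  0.28] t 58.4 q [-0.23  0.12  2.   -0.    1.03 -0.77] w 0.0052 f [ 0.5  0.2 -2.6]
```

Call:
{"api": "drive_tool", "payload": {"series": [{"xyz":[0.02,-0.03,0.08],"dr":[0,0,0]},{"xyz":[0,0,0.08],"dr":[0,0,0]},{"xyz":[0,0,0.08],"dr":[0,0,0]},{"xyz":[0,0,0.03],"dr":[0,0,0]},{"xyz":[0,0,0],"dr":[0,0,0]},{"xyz":[0,0,0],"dr":[0,0,0]},{"xyz":[0,0,0],"dr":[0,0,0]},{"xyz":[0,0,0],"dr":[0,0,0]}]}}

```text
clock: 59.1
tool_pos: [0.5138, -0.0064, 0.0799]
ee_rot: [0.0, 0.492, 0.87, -0.0]
ft_force: [-4.6, -2.2, 6.0]
gripper_width: 0.005
grip_force: 41.1
```

Call:
{"api": "drive_tool", "payload": {"series": [{"xyz":[0,0,0],"dr":[0,0,0]},{"xyz":[0,0,0],"dr":[0,0,0]},{"xyz":[0,0,0],"dr":[0,0,0]},{"xyz":[0,0,0],"dr":[0,0,0]},{"xyz":[0,0,0],"dr":[0,0,0]},{"xyz":[0,0,-0.3],"dr":[0,0,0]},{"xyz":[0,0,-0.5],"dr":[0,0,0]},{"xyz":[0,0,-0.6],"dr":[0,0,0]}], "hand": 40}}

```text
clock: 59.77
tool_pos: [0.5127, -0.0058, 0.1137]
ee_rot: [-0.001, 0.492, 0.87, -0.0]
ft_force: [-0.6, -0.2, 0.8]
gripper_width: 0.0403
grip_force: 0.0
```

Call:
{"api": "drive_tool", "payload": {"series": [{"xyz":[0,0,-0.8],"dr":[0,0,0]},{"xyz":[0,0,-0.5],"dr":[0,0,0]},{"xyz":[0,0,0],"dr":[0,0,0]},{"xyz":[0,0,0],"dr":[0,0,0]},{"xyz":[0,0,0],"dr":[0,0,0]},{"xyz":[0,0,0],"dr":[0,0,0]},{"xyz":[0,0,0],"dr":[0,0,0]},{"xyz":[0,0,0],"dr":[0,0,0]}]}}

```text
clock: 60.43
tool_pos: [0.5129, -0.0058, 0.1454]
ee_rot: [-0.001, 0.492, 0.87, -0.0]
ft_force: [-0.8, -0.1, -0.6]
gripper_width: 0.0398
grip_force: 0.0
```

```bash
python3 -c "
from h import *
go(.4552,.354,.125,31)"
```

```text
turn [-0.02 -0.01  0.  ] shift0 [13.52  5.44  0.82] then shift [13.52  5.44  0.82] t 60.4 q [-0.23  0.02  1.97 -0.    1.15 -0.77] w 0.0398 f [-0.8 -0.1 -0.6]
```

Call:
{"api": "drive_tool", "payload": {"series": [{"xyz":[0.9,0.36,0],"dr":[0,0,0]},{"xyz":[0.9,0.36,0],"dr":[0,0,0]},{"xyz":[0.9,0.36,0],"dr":[0,0,0]},{"xyz":[0.9,0.36,0],"dr":[0,0,0]},{"xyz":[0.9,0.36,0],"dr":[0,0,0]},{"xyz":[0.9,0.36,0],"dr":[0,0,0]},{"xyz":[0.9,0.36,0],"dr":[0,0,0]},{"xyz":[0.9,0.36,0],"dr":[0,0,0]}]}}

```text
clock: 61.1
tool_pos: [0.4818, 0.1865, 0.1458]
ee_rot: [-0.0, 0.492, 0.87, -0.0]
ft_force: [0.6, 0.1, 0.0]
gripper_width: 0.04
grip_force: 0.0
```

Call:
{"api": "drive_tool", "payload": {"series": [{"xyz":[0.9,0.36,0],"dr":[0,0,0]},{"xyz":[0.9,0.36,0],"dr":[0,0,0]},{"xyz":[0.9,0.36,0],"dr":[0,0,0]},{"xyz":[0.9,0.36,0],"dr":[0,0,0]},{"xyz":[0.9,0.36,0],"dr":[0,0,0]},{"xyz":[0.9,0.4,0],"dr":[0,0,0]},{"xyz":[0.92,0.36,0.4],"dr":[0,0,0]},{"xyz":[0,0,0.4],"dr":[0,0,0]}]}}

```text
clock: 61.77
tool_pos: [0.4553, 0.3572, 0.1263]
ee_rot: [0.0, 0.491, 0.871, 0.001]
ft_force: [0.2, 0.3, 0.1]
gripper_width: 0.0403
grip_force: 0.0
```

Call:
{"api": "drive_tool", "payload": {"series": [{"xyz":[0,0,0],"dr":[0,0,0]},{"xyz":[0,0,0],"dr":[0,0,0]},{"xyz":[0,0,0],"dr":[0,0,0]},{"xyz":[0,0,0],"dr":[0,0,0]},{"xyz":[0,0,0],"dr":[0,0,0]},{"xyz":[0,0,0],"dr":[0,0,0]},{"xyz":[0,0,0],"dr":[0,0,0]},{"xyz":[0,0,0],"dr":[0,0,0]}]}}

```text
clock: 62.43
tool_pos: [0.456, 0.3537, 0.1264]
ee_rot: [0.0, 0.492, 0.87, -0.0]
ft_force: [-0.0, -1.2, -0.4]
gripper_width: 0.0398
grip_force: 0.0
```

```bash
python3 -c "
from h import *
go(.4552,.354,.068,31)
c=cam('top');mugfit(c,.543,.0114,30,.01);mugfit(c,.5704,-.1573,27,.01);coasters(c)"
```

```text
turn [-0.  0. -0.] shift0 [ 0.03 -0.02  2.34] then shift [ 0.03 -0.02  2.34] t 62.4 q [ 0.46  0.19  1.82 -0.    1.13 -0.08] w 0.0398 f [-0.  -1.2 -0.4]
mug [0.5433 0.0106] handle 29.9 iou 0.891
mug [ 0.5717 -0.1591] handle 22.3 iou 0.895
coaster [0.542  0.0114] sides 0.0966 0.0985 yaw 87.4 area 269.03125
coaster [0.5653 0.1194] sides 0.0997 0.0989 yaw 12.400000000000006 area 905.28125
coaster [ 0.5704 -0.1573] sides 0.0979 0.0984 yaw 75.0 area 257.1875
```

Call:
{"api": "drive_tool", "payload": {"series": [{"xyz":[0.03,-0.02,0.4],"dr":[0,0,0]},{"xyz":[0,0,0.4],"dr":[0,0,0]},{"xyz":[0,0,0.4],"dr":[0,0,0]},{"xyz":[0,0,0.4],"dr":[0,0,0]},{"xyz":[0,0,0.4],"dr":[0,0,0]},{"xyz":[0,0,0.34],"dr":[0,0,0]},{"xyz":[0,0,0],"dr":[0,0,0]},{"xyz":[0,0,0],"dr":[0,0,0]}]}}

```text
clock: 63.15
tool_pos: [0.4545, 0.354, 0.0668]
ee_rot: [-0.0, 0.492, 0.87, -0.001]
ft_force: [0.4, -0.5, 0.8]
gripper_width: 0.0399
grip_force: 0.0
```

Call:
{"api": "drive_tool", "payload": {"series": [{"xyz":[0,0,0],"dr":[0,0,0]},{"xyz":[0,0,0],"dr":[0,0,0]},{"xyz":[0,0,0],"dr":[0,0,0]},{"xyz":[0,0,0],"dr":[0,0,0]},{"xyz":[0,0,0],"dr":[0,0,0]},{"xyz":[0,0,0],"dr":[0,0,0]},{"xyz":[0,0,0],"dr":[0,0,0]},{"xyz":[0,0,0],"dr":[0,0,0]}], "hand": 2, "newtons": 40}}

```text
clock: 63.82
tool_pos: [0.4558, 0.3547, 0.0687]
ee_rot: [0.001, 0.492, 0.87, 0.001]
ft_force: [0.0, 1.0, 5.7]
gripper_width: 0.0085
grip_force: 37.7
```

Call:
{"api": "drive_tool", "payload": {"series": [{"xyz":[0,0,-0.2],"dr":[0,0,0]},{"xyz":[0,0,-0.4],"dr":[0,0,0]},{"xyz":[0,0,-0.5],"dr":[0,0,0]},{"xyz":[0,0,-0.5],"dr":[0,0,0]},{"xyz":[0,0,-0.4],"dr":[0,0,0]},{"xyz":[0,0,0],"dr":[0,0,0]},{"xyz":[0,0,0],"dr":[0,0,0]},{"xyz":[0,0,0],"dr":[0,0,0]}]}}

```text
clock: 64.48
tool_pos: [0.4546, 0.354, 0.1174]
ee_rot: [-0.0, 0.492, 0.87, -0.001]
ft_force: [-0.3, -0.1, -2.3]
gripper_width: 0.0081
grip_force: 38.4
```

```bash
python3 -c "
from h import *
go(.5363,.1019,.11,31)"
```

```text
turn [-0.01  0.    0.  ] shift0 [-10.33  -2.4    0.3 ] then shift [-10.33  -2.39   0.3 ] t 64.5 q [ 0.46  0.21  1.83 -0.    1.11 -0.08] w 0.0081 f [-0.3 -0.1 -2.3]
```

Call:
{"api": "drive_tool", "payload": {"series": [{"xyz":[-0.4,-0.09,0],"dr":[0,0,0]},{"xyz":[-0.8,-0.19,0],"dr":[0,0,0]},{"xyz":[-0.8,-0.19,0],"dr":[0,0,0]},{"xyz":[-0.8,-0.19,0],"dr":[0,0,0]},{"xyz":[-0.8,-0.19,0],"dr":[0,0,0]},{"xyz":[-0.8,-0.19,0],"dr":[0,0,0]},{"xyz":[-0.8,-0.19,0],"dr":[0,0,0]},{"xyz":[-0.8,-0.19,0],"dr":[0,0,0]}]}}

```text
clock: 65.15
tool_pos: [0.5015, 0.2056, 0.1169]
ee_rot: [-0.001, 0.492, 0.87, -0.001]
ft_force: [0.9, 0.8, -2.2]
gripper_width: 0.0084
grip_force: 38.3
```

Call:
{"api": "drive_tool", "payload": {"series": [{"xyz":[-0.8,-0.19,0],"dr":[0,0,0]},{"xyz":[-0.8,-0.19,0],"dr":[0,0,0]},{"xyz":[-0.8,-0.19,0],"dr":[0,0,0]},{"xyz":[-0.8,-0.19,0],"dr":[0,0,0]},{"xyz":[-0.8,-0.19,0],"dr":[0,0,0]},{"xyz":[-0.33,-0.07,0],"dr":[0,0,0]},{"xyz":[0,0,0],"dr":[0,0,0]},{"xyz":[0,0,0],"dr":[0,0,0]}]}}

```text
clock: 65.82
tool_pos: [0.5353, 0.1013, 0.1173]
ee_rot: [-0.001, 0.493, 0.87, -0.0]
ft_force: [-0.6, 0.2, -1.5]
gripper_width: 0.0083
grip_force: 38.4
```

Call:
{"api": "drive_tool", "payload": {"series": [{"xyz":[0,0,0.3],"dr":[0,0,0]},{"xyz":[0,0,0.4],"dr":[0,0,0]},{"xyz":[0,0,0.4],"dr":[0,0,0]},{"xyz":[0,0,0.2],"dr":[0,0,0]},{"xyz":[0,0,0],"dr":[0,0,0]},{"xyz":[0,0,0],"dr":[0,0,0]},{"xyz":[0,0,0],"dr":[0,0,0]},{"xyz":[0,0,0],"dr":[0,0,0]}]}}

```text
clock: 66.48
tool_pos: [0.5362, 0.1015, 0.0857]
ee_rot: [0.0, 0.492, 0.87, 0.0]
ft_force: [0.0, 0.2, -1.8]
gripper_width: 0.0083
grip_force: 38.4
```

```bash
python3 -c "
from h import *
go(.5363,.1019,.079,31)"
```

```text
turn [0.01 0.01 0.  ] shift0 [0.01 0.01 0.27] then shift [0.01 0.01 0.27] t 66.5 q [-0.02  0.19  1.92 -0.    1.04 -0.56] w 0.0083 f [ 0.   0.2 -1.8]
```

Call:
{"api": "drive_tool", "payload": {"series": [{"xyz":[0.01,0.01,0.08],"dr":[0,0,0]},{"xyz":[0,0,0.08],"dr":[0,0,0]},{"xyz":[0,0,0.08],"dr":[0,0,0]},{"xyz":[0,0,0.03],"dr":[0,0,0]},{"xyz":[0,0,0],"dr":[0,0,0]},{"xyz":[0,0,0],"dr":[0,0,0]},{"xyz":[0,0,0],"dr":[0,0,0]},{"xyz":[0,0,0],"dr":[0,0,0]}]}}

```text
clock: 67.15
tool_pos: [0.5365, 0.1012, 0.0799]
ee_rot: [0.001, 0.492, 0.87, -0.001]
ft_force: [-4.4, -3.1, 8.3]
gripper_width: 0.0083
grip_force: 41.3
```

Call:
{"api": "drive_tool", "payload": {"series": [{"xyz":[0,0,0],"dr":[0,0,0]},{"xyz":[0,0,0],"dr":[0,0,0]},{"xyz":[0,0,0],"dr":[0,0,0]},{"xyz":[0,0,0],"dr":[0,0,0]},{"xyz":[0,0,0],"dr":[0,0,0]},{"xyz":[0,0,-0.3],"dr":[0,0,0]},{"xyz":[0,0,-0.5],"dr":[0,0,0]},{"xyz":[0,0,-0.6],"dr":[0,0,0]}], "hand": 40}}

```text
clock: 67.82
tool_pos: [0.5354, 0.1018, 0.114]
ee_rot: [-0.001, 0.492, 0.87, -0.001]
ft_force: [0.6, -0.0, -0.2]
gripper_width: 0.0399
grip_force: 0.0
```

Call:
{"api": "drive_tool", "payload": {"series": [{"xyz":[0,0,-0.8],"dr":[0,0,0]},{"xyz":[0,0,-0.8],"dr":[0,0,0]},{"xyz":[0,0,-0.8],"dr":[0,0,0]},{"xyz":[0,-0.9,0],"dr":[0,0,0]},{"xyz":[0,-0.9,0],"dr":[0,0,0]},{"xyz":[0,-0.9,0],"dr":[0,0,0]},{"xyz":[0,-0.6,0],"dr":[0,0,0]},{"xyz":[0,0,0],"dr":[0,0,0]}]}}

```text
clock: 68.48
tool_pos: [0.4638, 0.0586, 0.1744]
ee_rot: [0.0, 0.493, 0.87, -0.0]
ft_force: [0.9, -0.5, -0.1]
gripper_width: 0.0397
grip_force: 0.0
```

```bash
python3 -c "
from h import *
go(.627,-.338,.17,31)"
```

```text
turn [ 0.    0.01 -0.01] shift0 [-16.96  -2.56   0.19] then shift [-16.96  -2.57   0.18] t 68.5 q [-0.12 -0.13  2.06 -0.    1.21 -0.66] w 0.0397 f [ 0.9 -0.5 -0.1]
```

Call:
{"api": "drive_tool", "payload": {"series": [{"xyz":[-0.9,-0.14,0],"dr":[0,0,0]},{"xyz":[-0.9,-0.14,0],"dr":[0,0,0]},{"xyz":[-0.9,-0.14,0],"dr":[0,0,0]},{"xyz":[-0.9,-0.14,0],"dr":[0,0,0]},{"xyz":[-0.9,-0.14,0],"dr":[0,0,0]},{"xyz":[-0.9,-0.14,0],"dr":[0,0,0]},{"xyz":[-0.9,-0.14,0],"dr":[0,0,0]},{"xyz":[-0.9,-0.14,0],"dr":[0,0,0]}], "hand": 0}}

```text
clock: 69.15
tool_pos: [0.5353, -0.1105, 0.1746]
ee_rot: [0.001, 0.492, 0.87, -0.0]
ft_force: [-0.5, 0.1, 0.6]
gripper_width: 0.0002
grip_force: 0.0
```

Call:
{"api": "drive_tool", "payload": {"series": [{"xyz":[-0.9,-0.14,0],"dr":[0,0,0]},{"xyz":[-0.9,-0.14,0],"dr":[0,0,0]},{"xyz":[-0.9,-0.14,0],"dr":[0,0,0]},{"xyz":[-0.9,-0.14,0],"dr":[0,0,0]},{"xyz":[-0.9,-0.14,0],"dr":[0,0,0]},{"xyz":[-0.9,-0.14,0],"dr":[0,0,0]},{"xyz":[-0.9,-0.14,0],"dr":[0,0,0]},{"xyz":[-0.9,-0.14,0],"dr":[0,0,0]}]}}

```text
clock: 69.82
tool_pos: [0.6041, -0.2792, 0.1745]
ee_rot: [0.001, 0.492, 0.87, -0.0]
ft_force: [-0.1, -0.3, 0.1]
gripper_width: 0.0001
grip_force: 0.0
```

Call:
{"api": "drive_tool", "payload": {"series": [{"xyz":[-0.9,-0.14,0],"dr":[0,0,0]},{"xyz":[-0.76,-0.17,0],"dr":[0,0,0]},{"xyz":[0,0,0.8],"dr":[0,0,0]},{"xyz":[0,0,0.8],"dr":[0,0,0]},{"xyz":[0,0,0.8],"dr":[0,0,0]},{"xyz":[0,0,0.8],"dr":[0,0,0]},{"xyz":[0,0,0],"dr":[0,0,0]},{"xyz":[0,0,0],"dr":[0,0,0]}]}}

```text
clock: 70.48
tool_pos: [0.6175, -0.3173, 0.093]
ee_rot: [-0.001, 0.492, 0.87, -0.0]
ft_force: [-0.4, 0.6, 0.0]
gripper_width: 0.0
grip_force: 0.0
```

```bash
python3 -c "
from h import *
go(.627,-.338,.055,31)
c=cam('top');mugfit(c,.5654,.1194,121,.01);mugfit(c,.543,.0114,30,.01);mugfit(c,.5704,-.1573,22,.01);coasters(c)
s=cam('side');a=cv2.resize(s['pixels'][130:290,270:420,::-1],None,fx=3,fy=3,interpolation=2); b=cv2.resize(c['pixels'][120:280,240:356,::-1],None,fx=3,fy=3,interpolation=2)
cv2.imwrite('pics/end.png',np.hstack([a,b]))"
```

```text
turn [-0.01 -0.02  0.  ] shift0 [-0.91 -0.1   1.52] then shift [-0.91 -0.1   1.52] t 70.5 q [-0.64  0.49  1.52 -0.    1.14 -1.18] w 0.0 f [-0.4  0.6  0. ]
mug [0.5692 0.1115] handle 113.3 iou 0.818
mug [0.5433 0.0106] handle 30.1 iou 0.765
mug [ 0.5713 -0.1597] handle 22.3 iou 0.729
coaster [0.5366 0.1127] sides 0.0991 0.0404 yaw 12.900000000000006 area 195.1875
coaster [0.542  0.0115] sides 0.0966 0.0986 yaw 87.4 area 263.84375
coaster [ 0.5701 -0.1572] sides 0.0986 0.0984 yaw 75.0 area 258.84375
```

View pics/end.png

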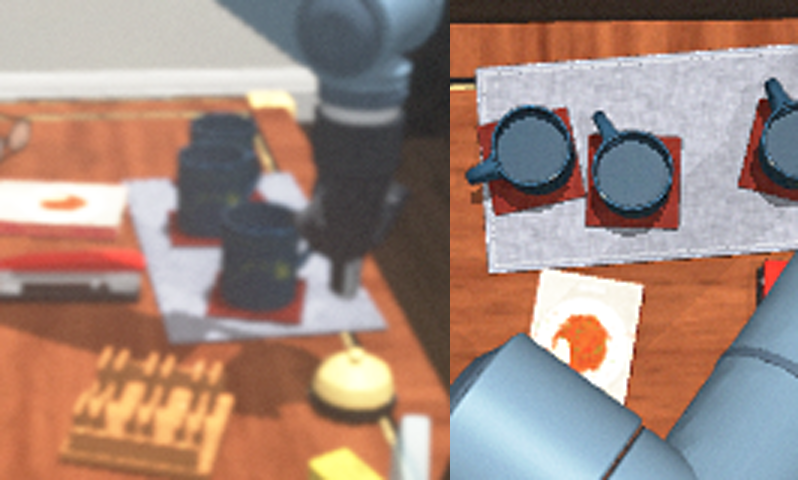

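```bash
sed -i 's/,110,1,-1)/,RAD,1,-1)/; s/^def mugfit/RAD=110\ndef mugfit/' h.py; python3 -c "
import h; from h import *
c=cam('top'); print('eye',p2w(c,268.3,169.3,.101))
for r in (80,90):
  h.RAD=r; mugfit(c,.5654,.1194,121,.01); mugfit(c,.543,.0114,30,.01)
im=c['pixels'][150:215,235:300].astype(int)
# red coaster3 visible corners vs blue extents
m=((im[...,2]>im[...,0]+3)&(im[...,2]<170)).astype(np.uint8)
print(''.join(''.join('#' if v else '.' for v in r[::1])+'\n' for r in m[:40]))
"
```

```text
eye [0.56445401 0.10553756]
mug [0.5692 0.1115] handle 113.5 iou 0.902
mug [0.5432 0.0102] handle 29.8 iou 0.892
mug [0.569  0.1115] handle 112.7 iou 0.899
mug [0.5433 0.0106] handle 30.1 iou 0.859
.................................................................
.................................................................
.................................................................
.................................................................
.................................................................
...........................##..#.####............................
.........................#.###########...........................
........................############.##..............###.........
.......................##################...........#####........
......................####################..........######.......
...................#.######################..........######......
.....................######################..........#######.....
....................########################..........######.....
....................########################
[... 1037 characters left out ...]
#############..####.....##..############
...........#######.......###################......#..############
................#.........#################.......#..############
................##.........###############...........############
................##...........###########..........#...###########
................##..............#####...................#########
.................#.....................................#.########
.................#.............................#........#########
..........................................#..............########
......................................##.................########
.................................######...................#######
```

The side view shows all three mugs upright and the bell free. Mug B is about 9 mm off toward -y on its coaster, so I'll regrasp and recentre it before ringing.

```bash
python3 -c "
from h import *
go(.5379,.092,.17,31)"
```

```text
turn [0.01 0.04 0.01] shift0 [15.72  5.69 -3.01] then shift [15.74  5.68 -2.96] t 70.6 q [-0.64  0.48  1.51 -0.    1.14 -1.18] w -0.0002 f [ 0.  -0.1 -1. ]
```

Call:
{"api": "drive_tool", "payload": {"series": [{"xyz":[0,0,-0.7],"dr":[0,0,0]},{"xyz":[0,0,-0.8],"dr":[0,0,0]},{"xyz":[0,0,-0.8],"dr":[0,0,0]},{"xyz":[0,0,-0.8],"dr":[0,0,0]},{"xyz":[0.92,0.33,0],"dr":[0,0,0]},{"xyz":[0.92,0.33,0],"dr":[0,0,0]},{"xyz":[0.92,0.33,0],"dr":[0,0,0]},{"xyz":[0.92,0.33,0],"dr":[0,0,0]}], "hand": 36}}

```text
clock: 71.3
tool_pos: [0.5988, -0.2213, 0.1735]
ee_rot: [0.002, 0.492, 0.87, -0.0]
ft_force: [0.7, 0.3, 0.2]
gripper_width: 0.036
grip_force: 0.0
```

Call:
{"api": "drive_tool", "payload": {"series": [{"xyz":[0.92,0.33,0],"dr":[0,0,0]},{"xyz":[0.92,0.33,0],"dr":[0,0,0]},{"xyz":[0.92,0.33,0],"dr":[0,0,0]},{"xyz":[0.92,0.33,0],"dr":[0,0,0]},{"xyz":[0.92,0.33,0],"dr":[0,0,0]},{"xyz":[0.92,0.33,0],"dr":[0,0,0]},{"xyz":[0.92,0.33,0],"dr":[0,0,0]},{"xyz":[0.92,0.33,0],"dr":[0,0,0]}]}}

```text
clock: 71.97
tool_pos: [0.5607, -0.0292, 0.1733]
ee_rot: [0.002, 0.492, 0.87, 0.0]
ft_force: [0.6, -0.8, -0.2]
gripper_width: 0.0357
grip_force: 0.0
```

Call:
{"api": "drive_tool", "payload": {"series": [{"xyz":[0.92,0.33,0],"dr":[0,0,0]},{"xyz":[0.92,0.33,0],"dr":[0,0,0]},{"xyz":[0.92,0.33,0],"dr":[0,0,0]},{"xyz":[0.92,0.33,0],"dr":[0,0,0]},{"xyz":[0.92,0.33,0],"dr":[0,0,0]},{"xyz":[0,0,0],"dr":[0,0,0]},{"xyz":[0,0,0],"dr":[0,0,0]},{"xyz":[0,0,0],"dr":[0,0,0]}]}}

```text
clock: 72.63
tool_pos: [0.5369, 0.0894, 0.1723]
ee_rot: [0.001, 0.492, 0.87, 0.0]
ft_force: [0.4, 0.1, 0.2]
gripper_width: 0.0361
grip_force: 0.0
```

```bash
python3 -c "
from h import *
go(.5379,.092,.078,31)"
```

```text
turn [0.02 0.02 0.  ] shift0 [0.07 0.08 3.77] then shift [0.07 0.09 3.77] t 72.6 q [-0.04  0.06  1.88 -0.    1.2  -0.58] w 0.0361 f [0.4 0.1 0.2]
```

Call:
{"api": "drive_tool", "payload": {"series": [{"xyz":[0.07,0.09,0.6],"dr":[0,0,0]},{"xyz":[0,0,0.6],"dr":[0,0,0]},{"xyz":[0,0,0.6],"dr":[0,0,0]},{"xyz":[0,0,0.6],"dr":[0,0,0]},{"xyz":[0,0,0.6],"dr":[0,0,0]},{"xyz":[0,0,0.5],"dr":[0,0,0]},{"xyz":[0,0,0.27],"dr":[0,0,0]},{"xyz":[0,0,0],"dr":[0,0,0]}]}}

```text
clock: 73.3
tool_pos: [0.5363, 0.0917, 0.0753]
ee_rot: [-0.001, 0.493, 0.87, -0.001]
ft_force: [0.0, -0.5, 0.1]
gripper_width: 0.0359
grip_force: 0.0
```

Call:
{"api": "drive_tool", "payload": {"series": [{"xyz":[0,0,0],"dr":[0,0,0]},{"xyz":[0,0,0],"dr":[0,0,0]},{"xyz":[0,0,0],"dr":[0,0,0]},{"xyz":[0,0,0],"dr":[0,0,0]},{"xyz":[0,0,0],"dr":[0,0,0]},{"xyz":[0,0,0],"dr":[0,0,0]},{"xyz":[0,0,0],"dr":[0,0,0]},{"xyz":[0,0,0],"dr":[0,0,0]}], "hand": 2, "newtons": 40}}

```text
clock: 73.97
tool_pos: [0.5381, 0.0925, 0.0778]
ee_rot: [0.001, 0.492, 0.87, 0.0]
ft_force: [-0.1, 1.4, 6.5]
gripper_width: 0.0095
grip_force: 39.3
```

Call:
{"api": "drive_tool", "payload": {"series": [{"xyz":[0,0,-0.3],"dr":[0,0,0]},{"xyz":[0,0,-0.4],"dr":[0,0,0]},{"xyz":[0,0,0],"dr":[0,0,0]},{"xyz":[0.2,0.08,0],"dr":[0,0,0]},{"xyz":[0.17,0.07,0],"dr":[0,0,0]},{"xyz":[0,0,0],"dr":[0,0,0]},{"xyz":[0,0,0],"dr":[0,0,0]},{"xyz":[0,0,0],"dr":[0,0,0]}]}}

```text
clock: 74.63
tool_pos: [0.5352, 0.1023, 0.0938]
ee_rot: [-0.0, 0.492, 0.871, -0.0]
ft_force: [-0.6, -1.0, -1.9]
gripper_width: 0.0085
grip_force: 39.0
```

```bash
python3 -c "
import h; from h import *
go(.5364,.1018,.079,31)
c=cam('top'); h.RAD=90; mugfit(c,.5654,.1194,113,.027)"
```

```text
turn [-0.01 -0.    0.01] shift0 [-0.04  0.03  0.59] then shift [-0.04  0.03  0.59] t 74.6 q [-0.02  0.17  1.92 -0.    1.05 -0.56] w 0.0085 f [-0.6 -1.  -1.9]
mug [0.5277 0.1145] handle 75.5 iou 0.299
```

Call:
{"api": "drive_tool", "payload": {"series": [{"xyz":[0,0,0.2],"dr":[0,0,0]},{"xyz":[0,0,0.2],"dr":[0,0,0]},{"xyz":[0,0,0.1],"dr":[0,0,0]},{"xyz":[0,0,0.08],"dr":[0,0,0]},{"xyz":[0,0,0.06],"dr":[0,0,0]},{"xyz":[0,0,0],"dr":[0,0,0]},{"xyz":[0,0,0],"dr":[0,0,0]},{"xyz":[0,0,0],"dr":[0,0,0]}]}}

```text
clock: 75.35
tool_pos: [0.536, 0.1019, 0.0793]
ee_rot: [0.0, 0.492, 0.87, -0.0]
ft_force: [-4.5, -0.3, 6.6]
gripper_width: 0.0086
grip_force: 43.2
```

Call:
{"api": "drive_tool", "payload": {"series": [{"xyz":[0,0,0],"dr":[0,0,0]},{"xyz":[0,0,0],"dr":[0,0,0]},{"xyz":[0,0,0],"dr":[0,0,0]},{"xyz":[0,0,0],"dr":[0,0,0]},{"xyz":[0,0,0],"dr":[0,0,0]},{"xyz":[0,0,-0.3],"dr":[0,0,0]},{"xyz":[0,0,-0.5],"dr":[0,0,0]},{"xyz":[0,0,-0.6],"dr":[0,0,0]}], "hand": 36}}

```text
clock: 76.02
tool_pos: [0.5351, 0.1022, 0.1138]
ee_rot: [-0.001, 0.492, 0.87, -0.001]
ft_force: [0.4, 0.0, -0.6]
gripper_width: 0.0358
grip_force: 0.0
```

Call:
{"api": "drive_tool", "payload": {"series": [{"xyz":[0,0,-0.8],"dr":[0,0,0]},{"xyz":[0,0,-0.8],"dr":[0,0,0]},{"xyz":[0,0,-0.8],"dr":[0,0,0]},{"xyz":[-0.9,-0.3,0],"dr":[0,0,0]},{"xyz":[-0.9,-0.3,0],"dr":[0,0,0]},{"xyz":[-0.9,-0.3,0],"dr":[0,0,0]},{"xyz":[-0.9,-0.3,0],"dr":[0,0,0]},{"xyz":[-0.9,-0.3,0],"dr":[0,0,0]}]}}

```text
clock: 76.68
tool_pos: [0.562, -0.0146, 0.175]
ee_rot: [0.001, 0.492, 0.87, 0.0]
ft_force: [0.4, -0.5, -0.3]
gripper_width: 0.0359
grip_force: 0.0
```

Call:
{"api": "drive_tool", "payload": {"series": [{"xyz":[-0.9,-0.3,0],"dr":[0,0,0]},{"xyz":[-0.9,-0.3,0],"dr":[0,0,0]},{"xyz":[-0.9,-0.3,0],"dr":[0,0,0]},{"xyz":[-0.9,-0.3,0],"dr":[0,0,0]},{"xyz":[-0.9,-0.3,0],"dr":[0,0,0]},{"xyz":[-0.9,-0.3,0],"dr":[0,0,0]},{"xyz":[-0.9,-0.3,0],"dr":[0,0,0]},{"xyz":[0,0,0],"dr":[0,0,0]}]}}

```text
clock: 77.35
tool_pos: [0.5986, -0.1795, 0.1752]
ee_rot: [0.002, 0.494, 0.87, -0.001]
ft_force: [-0.3, -0.3, 0.3]
gripper_width: 0.0356
grip_force: 0.0
```

```bash
python3 -c "
import h; from h import *
go(.627,-.338,.07,31)
c=cam('top'); h.RAD=90; mugfit(c,.5654,.1194,113,.01); mugfit(c,.5432,.011,30,.01);h.RAD=70; mugfit(c,.5654,.1194,113,.01); mugfit(c,.5432,.011,30,.01); coasters(c)
im=c['pixels'].astype(int)[150:200,240:320]
t=np.where((im[...,0]>1.8*im[...,1])&(im[...,0]<190)&(abs(im[...,1]-im[...,2])<25)&(im[...,1]<75),'r',np.where((im[...,2]>im[...,0]+3)&(im[...,2]<170),'#','.'))
print('\n'.join(''.join(r) for r in t))"
```

```text
turn [ 0.01  0.04 -0.04] shift0 [-6.01 -2.27  4.23] then shift [-6.02 -2.29  4.21] t 77.3 q [-0.47  0.24  1.67 -0.    1.23 -1.01] w 0.0356 f [-0.3 -0.3  0.3]
mug [0.5661 0.1145] handle 104.0 iou 0.881
mug [0.5433 0.0105] handle 29.8 iou 0.867
mug [0.5659 0.115 ] handle 103.7 iou 0.892
mug [0.5434 0.0106] handle 29.5 iou 0.902
coaster [0.542  0.0113] sides 0.0967 0.0984 yaw 87.5 area 264.25
coaster [0.5655 0.1186] sides 0.0982 0.098 yaw 11.700000000000003 area 224.5
................................................................................
................................................................................
................................................................................
................................................................................
................................................................................
..........................#.....................................................
.....................##.######......rrr.........................................
...................#############rrrrrrr.........####...........
[... 2719 characters left out ...]
###...............rrrrrrrrrr.##########.rrrrrrrr....
..............................................rrrrrrrrrrrr...##.r.rrrrrrrrrr....
..............................................rrrrrrrrrrrrrrrrrrrrrrrrrrrrrr....
.............................................rrrrrrrrrrrrrrrrrrrrrrrrrrrrrrr....
.............................................#...........rrrrrrrrrrrrrrrrrr.....
....................................................######################......
......................................................############..............
.........................................................#####..................
................................................................................
```

Mug B is now about 4–5 mm from its coaster's centre, inside the 10 mm limit. The others are within 2 mm. Now the bell.

Call:
{"api": "drive_tool", "payload": {"series": [{"xyz":[-0.86,-0.33,0],"dr":[0,0,0]},{"xyz":[-0.86,-0.33,0],"dr":[0,0,0]},{"xyz":[-0.86,-0.33,0],"dr":[0,0,0]},{"xyz":[-0.86,-0.33,0],"dr":[0,0,0]},{"xyz":[-0.86,-0.33,0],"dr":[0,0,0]},{"xyz":[-0.86,-0.33,0],"dr":[0,0,0]},{"xyz":[-0.85,-0.31,0],"dr":[0,0,0]},{"xyz":[0,0,0],"dr":[0,0,0]}], "hand": 0}}

```text
clock: 78.07
tool_pos: [0.6262, -0.3366, 0.1745]
ee_rot: [0.001, 0.493, 0.87, -0.001]
ft_force: [-0.2, 0.6, 0.5]
gripper_width: -0.0001
grip_force: 0.0
```

Call:
{"api": "drive_tool", "payload": {"series": [{"xyz":[0,0,0.8],"dr":[0,0,0]},{"xyz":[0,0,0.8],"dr":[0,0,0]},{"xyz":[0,0,0.8],"dr":[0,0,0]},{"xyz":[0,0,0.8],"dr":[0,0,0]},{"xyz":[0,0,0.8],"dr":[0,0,0]},{"xyz":[0,0,0],"dr":[0,0,0]},{"xyz":[0,0,0],"dr":[0,0,0]},{"xyz":[0,0,0],"dr":[0,0,0]}]}}

```text
clock: 78.73
tool_pos: [0.6268, -0.3335, 0.0752]
ee_rot: [0.001, 0.492, 0.871, -0.0]
ft_force: [0.4, 0.1, 1.0]
gripper_width: -0.0001
grip_force: 0.0
```

```bash
python3 -c "
from h import *
go(.6265,-.3378,.048,31)"
```

```text
turn [0.01 0.02 0.01] shift0 [-0.14 -0.1   1.09] then shift [-0.14 -0.1   1.09] t 78.7 q [-0.65  0.54  1.48 -0.    1.12 -1.19] w -0.0001 f [0.4 0.1 1. ]
```

Call:
{"api": "drive_tool", "payload": {"series": [{"xyz":[-0.14,-0.1,0.3],"dr":[0,0,0]},{"xyz":[0,0,0.3],"dr":[0,0,0]},{"xyz":[0,0,0.2],"dr":[0,0,0]},{"xyz":[0,0,0.15],"dr":[0,0,0]},{"xyz":[0,0,0.1],"dr":[0,0,0]},{"xyz":[0,0,0.06],"dr":[0,0,0]},{"xyz":[0,0,0],"dr":[0,0,0]},{"xyz":[0,0,0],"dr":[0,0,0]}]}}

```text
clock: 79.4
tool_pos: [0.6255, -0.3383, 0.0475]
ee_rot: [-0.001, 0.492, 0.87, -0.0]
ft_force: [-6.3, 3.1, 10.6]
gripper_width: -0.0001
grip_force: 5.2
```

Call:
{"api": "drive_tool", "payload": {"series": [{"xyz":[0,0,-0.3],"dr":[0,0,0]},{"xyz":[0,0,-0.6],"dr":[0,0,0]},{"xyz":[0,0,-0.8],"dr":[0,0,0]},{"xyz":[0,0,-0.8],"dr":[0,0,0]},{"xyz":[0,0,-0.8],"dr":[0,0,0]},{"xyz":[0,0,-0.8],"dr":[0,0,0]},{"xyz":[0,0,0],"dr":[0,0,0]},{"xyz":[0,0,0],"dr":[0,0,0]}]}}

```text
clock: 80.07
tool_pos: [0.6264, -0.3387, 0.1502]
ee_rot: [0.002, 0.492, 0.87, -0.0]
ft_force: [0.2, 1.0, 0.1]
gripper_width: 0.0001
grip_force: 0.0
```

```bash
python3 -c "
import h; from h import *
c=cam('top'); h.RAD=75; mugfit(c,.5654,.1194,104,.01); mugfit(c,.5432,.011,30,.01); mugfit(c,.5704,-.1573,22,.01); coasters(c)"
```

```text
mug [0.566 0.115] handle 103.6 iou 0.897
mug [0.5432 0.0105] handle 29.6 iou 0.906
mug [ 0.571  -0.1591] handle 21.7 iou 0.905
coaster [0.542  0.0115] sides 0.0966 0.0986 yaw 87.4 area 266.90625
coaster [0.5655 0.1186] sides 0.0982 0.098 yaw 11.700000000000003 area 219.4375
coaster [ 0.5704 -0.1573] sides 0.0979 0.0984 yaw 75.0 area 255.0
```

All mugs are centred on their coasters and the bell was pressed after that, so I'm handing in.

```bash
python3 -c "
from bench import bot
print(bot.finish_job())"
```

```text
the job is handed in; nothing more can be done
None
```

I handed the job in: all three mugs stand on their own coasters on the mat, about 1–5 mm off centre by camera, and I pressed the bell to its stop afterwards; the hand-in gave no verdict.

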